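# Put the drill bit back in its storage tube

### The job

Take the blue-sleeved drill bit out of the leaning wooden rest and stow it point down in the clear storage tube with the blue ring: push it down against the stiff stopper inside until its collar sits fully down on the tube's rim, then let go. Leave the yellow-sleeved bit in its tube.

Things in the scene. Friction and masses are not known exactly. Their poses are not given: they have to be found in the camera images.
- bit: Drill bit to stow, 90 g. Origin: centre of its collar's underside; z axis along the bit towards the sleeve. Steel drill 8 mm in diameter, 80 mm long, ends in a point at z = -80 mm; aluminium collar 26 mm in diameter, z 0 to 5 mm; round blue sleeve to grip, 18 mm in diameter, z 5 to 50 mm. Starts loose in the rest, sleeve up, leaning 30 degrees from vertical, collar on the block.
- rest: Leaning rest, fixed: plywood block 46 x 50 x 68 mm on a steel foot 125 x 80 x 12 mm. Origin on the table under the foot. The block and its through hole (11 mm in diameter) lean 30 degrees from vertical towards the rest's own -x (towards the robot and its right; yaw varies). The bit must be drawn out along this axis, over 80 mm, to be free.
- rest_mouth (a point): Centre of the hole's mouth in the upper face of the leaning block, at x = -30 mm, z = 98 mm in the rest's frame (axes as the rest's).
- tube_blue: Goal tube, fixed upright: clear, blue ring at the lip, blue socket at the foot, on a dark steel foot 60 x 60 x 12 mm. Origin on the table under the tube's axis. It stands in a loose row with the yellow and red tubes, in any order, centres 95 mm or more apart, all of one shape.
- tube_blue_rim (a point): Centre of the blue tube's mouth, level with its rim, 125 mm above the table. Bore 13 mm in diameter; the lip flares over the top 10 mm to 19 mm inside, 25 mm outside. A dark stopper inside, its top 55 to 63 mm below the rim at first, slides down stiffly (about 4 N) and stays where it is pushed; the seated bit has pushed it to 80 mm below the rim.
- tube_yellow: Yellow-ringed tube, same shape as the blue one, fixed; it holds the yellow bit. Origin on the table under its axis. (The third tube, red-ringed, is empty and not the goal.)
- bit_yellow: Another bit of the same shape with a yellow sleeve, standing loose and upright in the yellow-ringed tube, collar on the rim (sleeve top 175 mm above the table); leave it there. Origin and axes as for the blue bit.
Things that resemble listed ones, but are neither listed nor needed, are in the scene too. What is shaped like the rest but green or red is not meant. What is shaped like the tube_blue but orange is not meant.

How it is judged (in metres and radians):
On the way:
1. the blue bit is drawn clear of the leaning rest (distance between bit and rest_mouth above 0.085 m), for 0.1 s.
At the end, for the whole second after the job is handed in: The blue bit stands point down in the blue-ringed tube, its collar on the rim (less than 3 mm above it, within 4 mm of the tube's axis, less than 0.1 rad off vertical), released and at rest; the yellow bit still stands in its own tube (within 6 mm of its axis, upright within 0.12 rad) (horizontal distance between bit and tube_blue_rim below 0.004 m and z of bit in the frame of tube_blue_rim between -0.005 and 0.003 m and angle between bit's own z axis and vertical below 0.1 rad and linear speed of bit below 0.02 m/s and horizontal distance between bit_yellow and tube_yellow below 0.006 m and angle between bit_yellow's own z axis and vertical below 0.12 rad); the robot touches nothing.
It fails at once if the yellow bit is pulled or knocked out of its tube (distance of bit_yellow from where it was at the start of the episode above 0.02 m).
It also fails if it takes over 51 s, if anything falls off the work surface, if the arm or the gripper's body presses on something with over 40 N, if the wrist force passes 120 N, or if a joint passes its speed limit or range.

### The arm

A 7-joint arm with a two-finger parallel gripper is mounted at the origin on the work surface. World frame = base frame: x ahead of the robot, y to its left, z up, the work surface at z = 0. Lengths are in mm, angles in rad, forces in N, time in s.
With the tool pointing down it reaches from about 400 to 875 mm from the base axis. Payload 4.4 kg.
Tool frame: the origin (TCP) lies on the centre line of the jaws, within the pads' length; the fingertips stand ctrl.nose_length ahead of it and the grasp point (between the pads) lies 6 mm ahead of it (ctrl.nose_length is the distance from the TCP to the fingertips, in mm); z points along the fingers, y is the direction in which the jaws open and shut (so a half turn about z gives the same grasp; the last joint's range is limited). The gripper opens to 85 mm and grips with 20 to 120 N. Pads are 22 mm wide; open, the fingers measure 114 mm over their backs; the gripper's body (76 mm by 85 mm) begins 54 mm behind the grasp point. The pads swing forward as they close: fully open they stand 13 mm farther back than shut.
Start: joints at [-1.287, 0.628, 0.038, 1.517, -0.027, 0.996, -0.02], TCP at [222.738, 610.66, 230.813] pointing down, gripper open.
Joint ranges: [-3.06, 3.06], [-0.37, 2.12], [-1.25, 1.32], [0.18, 2.47], [-1.1, 4.24], [0.23, 1.98], [-2.94, 2.94]. Speed limits (rad/s): [2.57, 2.57, 3.14, 3.14, 3.14, 3.14, 3.14].

### API

Orientations are given as [roll, pitch, yaw] about the fixed x, y, z axes, in that order (R = Rz(yaw) Ry(pitch) Rx(roll)).
In Python, from cell import ctrl, vision gives the robot as it stands. The module is installed in compiled form; this text tells all that it offers.
- The arm moves only by the shell command python3 -m inch 'ROWS'. ROWS is a JSON object of lists of equal length, an entry for each row: "travel": the shift along the tool's x, y, z in cm, a list of three; "twist": the turn about the tool's z in degrees; "fingers": the finger opening in cm, from 0 to 8.54. A call has exactly 10 rows; each row is the pose to reach, as a shift and turn from the pose commanded when the call began, along the tool's axes at that moment; what a row does not reach only later rows make up. A row lasts 1/12 s, in which the tool goes at most 41.7 mm and 7.16 degrees, less where a joint would pass 70% of its speed; a pose out of reach is approached as far as the arm can. A call with a gripper value outside its range is refused whole. The fingers move at their own pace and stop on an object; the grip force is fixed at half the most. Time passes only in rows, so rows that repeat a pose let the fingers close, or fill a call up. It gives the time, the measured TCP pose, the force and the opening at its end, in the units of the state.
- ctrl.read_state(): the state, without advancing time (a new reading comes with each control period).
- vision.get_image(name): name is "scene" or "top" or "wrist"; returns a dict with "frame" (420x560x3 uint8, red, green, blue), "fx", "fy", "cx", "cy" (pixels), "k1" (the pictures are not rectified: a ray, as slopes to the right and down, at radius r is drawn at 1 + k1 r^2 times it, then the intrinsics apply), "position" and "orientation" of the camera in the world. Camera axes: x right, y down, z forward; pixel columns grow to the right and rows downward; lengths in mm; the calibration is good to about 2 mm. A picture is of the moment at which its call begins. There is no depth.
- ctrl.finish_job(): hands the job in, once; it reports no verdict.
The state is a dict: "clock": time; "qpos": joint angles; "qd": joint speeds; "tau": joint torques, N m; "eef_pos": TCP position; "tool_rot": TCP orientation; "force": force on the tool from outside, world axes, zero at the start; "torque": the same for the moment, N m; "width": finger opening in mm.
Only numpy, scipy, OpenCV 4.12 (cv2) and the standard library are available. Lean on these libraries where they do the work, as an engineer would, in place of code of your own. Each camera call takes 0.05 s, during which the arm holds its last target.

## Working session

There is one attempt and no reset: what is moved stays moved. The work goes in short steps, Python scripts to look and compute and a shell command to move; the robot and the scene stay as the last step left them, time stands still between calls to the robot, and variables do not carry over. Pictures are saved under pics/ and viewed, and the job is handed in when it is done.

```bash
mkdir -p pics; ls; python3 - <<'E'
from cell import ctrl, vision
import cv2
s=ctrl.read_state()
for k,v in s.items(): print(k,v)
print(ctrl.nose_length)
for n in ["scene","top","wrist"]:
    d=vision.get_image(n)
    print(n,{k:v for k,v in d.items() if k!='frame'})
    cv2.imwrite(f"pics/{n}0.png",d['frame'][:,:,::-1])
E
```

```text
pics
clock 0.0
qpos [-1.28680227  0.62936457  0.03845399  1.51836927 -0.02701435  0.99630821
 -0.02000578]
qd [-0.00146514  0.0013059   0.00110883  0.0010043   0.00044477  0.00030347
 -0.00085712]
tau [-1.10970907e-04 -5.63406944e+01  1.22587480e+00 -1.93434620e+01
  1.09184714e-02  1.03616720e-02  6.52603134e-06]
eef_pos [222.51684179 610.05291835 229.87696149]
tool_rot [-3.13966170e+00  2.16560306e-05  2.79177526e+00]
force [-0.02888187  0.0624192   0.02841848]
torque [0.04560907 0.04225997 0.00820718]
width 85.78029816025216
25.0
scene {'fx': 484.3743007335544, 'fy': 484.3743007335544, 'cx': 279.3093237027034, 'cy': 212.7823346077433, 'k1': -0.02344381967415984, 'position': array([1196.25081279, -147.55550955,  765.78087974]), 'orientation': array([-2.31446396,  0.01516781,  1.44308145])}
top {'fx': 544.2567808040067, 'fy': 544.2567808040067, 'cx': 275.6275903423646, 'cy': 209.7100263390306, 'k1': -0.2148761864944525, 'position': array([ 188.60281986,  -55.2217312 , 1445.10833934]), 'orientation': array([-2.93548700e+00, -1.24162944e-03, -1.55767983e+00])}
wrist {'fx': 353.4551216253829, 'fy': 353.4551216253829, 'cx': 284.0470303233146, 'cy': 211.4643901174326, 'k1': -0.07697106324725758, 'position': array([160.87698105, 632.36832798, 373.25911725]), 'orientation': array([2.87467631e+00, 2.85055575e-03, 1.22120219e+00])}
```

View pics/scene0.png

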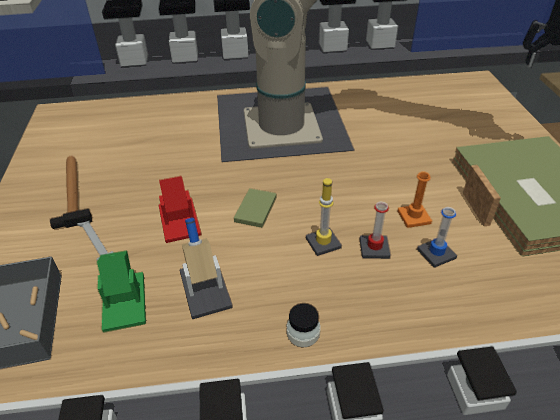

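View pics/top0.png

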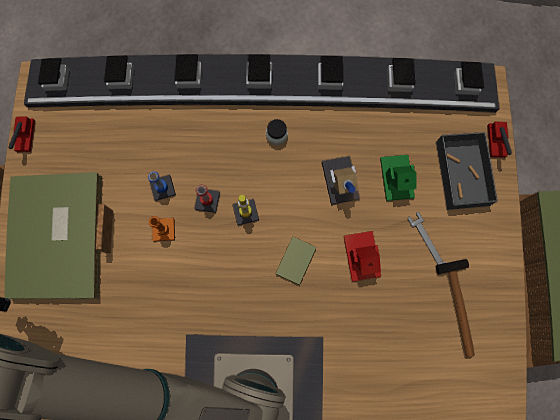

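View pics/wrist0.png

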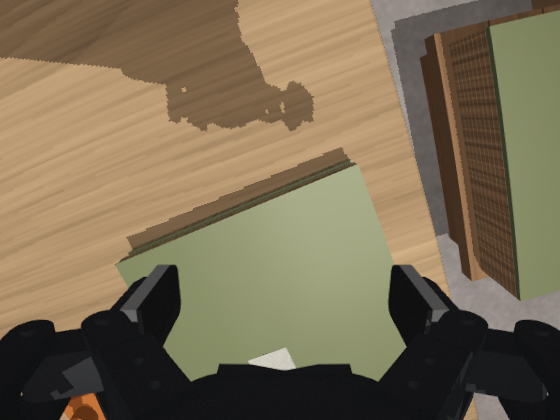

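```bash
cat > h.py <<'E'
import numpy as np, cv2
from scipy.spatial.transform import Rotation as R
from cell import ctrl, vision
def cam(n,save=None):
    d=vision.get_image(n)
    d['R']=R.from_euler('xyz',d['orientation']).as_matrix()
    d['K']=np.array([[d['fx'],0,d['cx']],[0,d['fy'],d['cy']],[0,0,1]]); d['D']=np.array([d['k1'],0,0,0,0.])
    if save: cv2.imwrite(f"pics/{save}.png",d['frame'][:,:,::-1])
    return d
def ray(d,p):
    q=cv2.undistortPoints(np.array([[p]],float),d['K'],d['D'])[0,0]
    v=d['R']@np.array([q[0],q[1],1]); return d['position'],v/np.linalg.norm(v)
def plane(d,p,z):
    o,v=ray(d,p); return o+v*(z-o[2])/v[2]
def tri(d1,p1,d2,p2):
    o1,v1=ray(d1,p1);o2,v2=ray(d2,p2)
    A=np.stack([v1,-v2],1);t=np.linalg.lstsq(A,o2-o1,rcond=None)[0]
    a=o1+v1*t[0];b=o2+v2*t[1];return (a+b)/2,np.linalg.norm(a-b)
def proj(d,X):
    Rc=d['R'].T; return cv2.projectPoints(np.atleast_2d(np.array(X,float)),cv2.Rodrigues(Rc)[0],-Rc@d['position'],d['K'],d['D'])[0][:,0]
def mask(d,h0,h1,s=120,v=50,roi=None):
    m=cv2.inRange(cv2.cvtColor(d['frame'],cv2.COLOR_RGB2HSV),(h0,s,v),(h1,255,255))
    if roi:
        z=np.zeros_like(m);x0,y0,x1,y1=roi;z[y0:y1,x0:x1]=m[y0:y1,x0:x1];m=z
    return m
def blobs(m,amin=8):
    n,l,st,c=cv2.connectedComponentsWithStats(m)
    return [(c[i].round(1).tolist(),st[i].tolist()) for i in range(1,n) if st[i][4]>=amin]
E
python3 - <<'E'
from h import *
s=cam('scene');t=cam('top')
print('scene',blobs(mask(s,105,130,roi=(100,100,560,330))))
print('top',blobs(mask(t,105,130,roi=(100,100,400,300))))
def crop(d,x0,y0,x1,y1,k,n): cv2.imwrite(f"pics/{n}.png",cv2.resize(d['frame'][y0:y1,x0:x1,::-1],None,fx=k,fy=k,interpolation=cv2.INTER_CUBIC))
crop(s,140,190,260,320,5,'c_rest');crop(t,300,140,420,220,6,'c_rest_t')
crop(s,290,160,470,270,4,'c_tubes');crop(t,130,150,270,250,5,'c_tubes_t')
print(tri(s,(448.5,212.5),t,(161,179)))
E
```

```text
scene [([447.7, 215.3], [442, 210, 14, 8, 30]), ([191.9, 230.3], [186, 218, 13, 25, 195]), ([437.5, 248.3], [430, 239, 17, 17, 176])]
top [([154.0, 178.2], [148, 172, 11, 11, 29]), ([161.1, 186.3], [154, 180, 13, 12, 67]), ([349.8, 187.0], [345, 182, 10, 11, 70])]
(array([545.35002311, 249.41124593, 119.99491706]), np.float64(20.696682453381648))
```

View pics/c_rest.png

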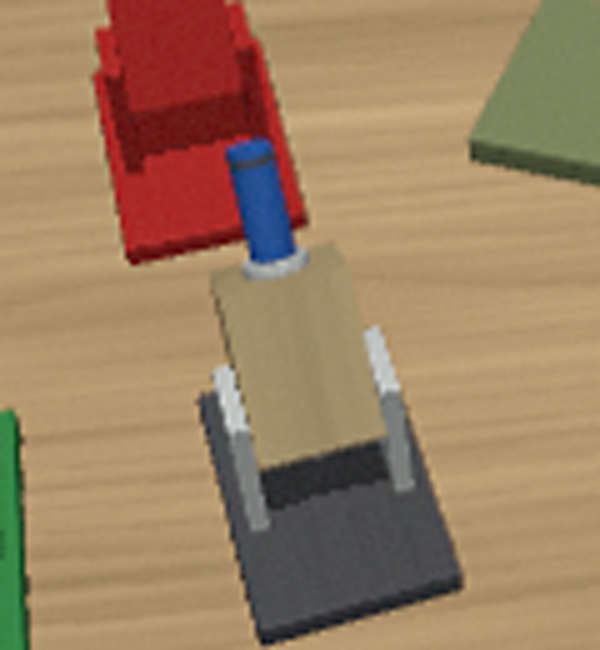

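View pics/c_rest_t.png

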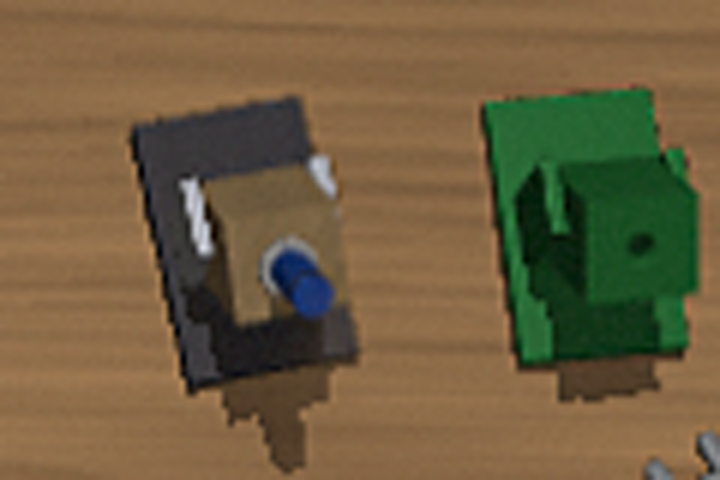

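View pics/c_tubes.png

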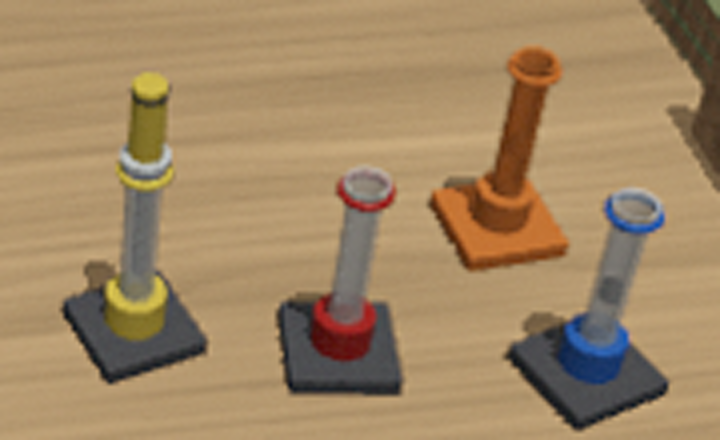

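View pics/c_tubes_t.png

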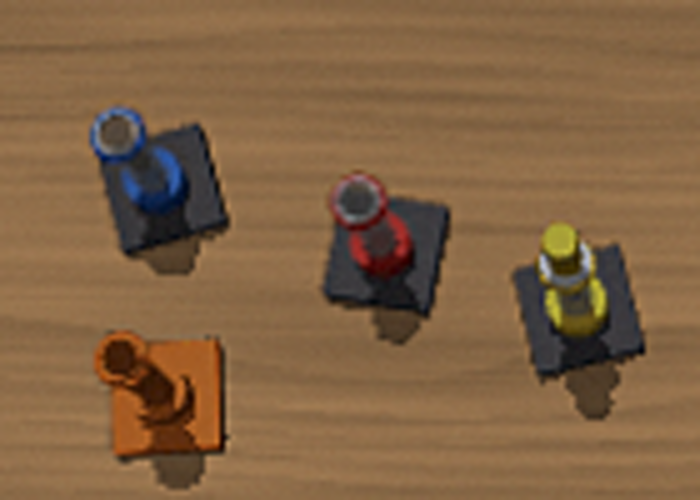

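```bash
python3 - <<'E'
from h import *
s=cam('scene');t=cam('top')
S=lambda x,y,k,x0,y0:((x+.5)/k-.5+x0,(y+.5)/k-.5+y0)
rs=S(634,211,4,290,160);rt=S(118,133,5,130,150)
print('blue rim',tri(s,rs,t,rt),plane(s,rs,125),plane(t,rt,125))
rs=S(366,188,4,290,160);rt=S(358,201,5,130,150)
print('red rim',tri(s,rs,t,rt))
rs=S(150,85,4,290,160);rt=S(560,240,5,130,150)
print('yel top',tri(s,rs,t,rt))
a=tri(s,S(249,150,5,140,190),t,S(315,300,6,300,140));b=tri(s,S(276,260,5,140,190),t,S(290,266,6,300,140))
print('sleeve top',a,'collar',b); v=a[0]-b[0];L=np.linalg.norm(v);print(L,np.degrees(np.arccos(v[2]/L)),np.degrees(np.arctan2(v[1],v[0])))
# foot corners of wooden rest (top of foot z=12), top camera
c=[plane(t,S(x,y,6,300,140),12) for x,y in [(135,127),(298,97),(357,358),(190,392)]]
for i in range(4):
    e=c[(i+1)%4]-c[i];print(c[i].round(1),np.linalg.norm(e).round(1),np.degrees(np.arctan2(e[1],e[0])).round(1))
print(np.mean(c,0))
c=[plane(s,S(x,y,5,140,190),12) for x,y in [(202,398),(262,632),(460,577)]]
for i in range(2):
    e=c[i+1]-c[i];print(c[i].round(1),np.linalg.norm(e).round(1),np.degrees(np.arctan2(e[1],e[0])).round(1))
print((c[0]+c[2])/2)
E
```

```text
blue rim (array([547.81942123, 258.90847936, 122.79255817]), np.float64(1.0161426863378287)) [550.05337942 256.95651631 125.        ] [547.4026413  258.88299549 125.        ]
red rim (array([513.39519882, 133.89871775, 123.42290497]), np.float64(0.7602826062732555))
yel top (array([482.38150518,  28.41688601, 176.32761143]), np.float64(0.27855359978136235))
sleeve top (array([ 514.89811082, -241.50426403,  140.32917654]), np.float64(1.378908675364891)) collar (array([ 538.67952323, -236.18357382,  104.21878452]), np.float64(1.452840385285618))
43.5640417358998 34.013722259197834 -167.38872305029068
[ 627.5 -179.1   12. ] 77.2 -78.2
[ 643.4 -254.6   12. ] 125.5 -168.7
[ 520.3 -279.3   12. ] 78.0 102.4
[ 503.5 -203.2   12. ] 126.4 11.0
[ 573.65779646 -229.031345     12.        ]
[ 522.2 -277.9   12. ] 122.4 11.7
[ 642. -253.   12.] 76.7 101.4
[ 574.5137792  -227.88914353   12.        ]
```

Candidates: wooden rest holding the blue sleeve at scene (192,230), against the red rest (178,208) and the green rest (118,285). Tubes: blue ring (448,212), red ring (381,207), orange (423,177), yellow (326,200). I choose the wooden rest with the blue bit and the clear, blue-ringed tube. The close crops confirm both, and heights match (rim 123 vs 125, collar 104 vs 102, yellow top 176 vs 175).

```bash
cat >> h.py <<'E'
def go(target,yaw=None):
    s=ctrl.read_state();Rt=R.from_euler('xyz',s['tool_rot']).as_matrix()
    d=Rt.T@(np.array(target)-s['eef_pos'])/10
    y0=np.degrees(s['tool_rot'][2]); tw=0 if yaw is None else (y0-yaw+180)%360-180
    print('travel cm',d.round(2),'twist',round(tw,1),'| pos',s['eef_pos'].round(1),'yaw',round(y0,1),'clk',s['clock'].round(2) if hasattr(s['clock'],'round') else s['clock'])
E
python3 - <<'E'
from h import *
go([430,280,260],11.5)
E
```

```text
travel cm [-30.8  -23.95  -2.93] twist 148.5 | pos [222.7 610.5 230.6] yaw 160.0 clk 0.35
```

```bash
python3 -m inch '{"travel":[[-3.1,-2.4,-2],[-6.2,-4.8,-2.9],[-9.3,-7.2,-2.9],[-12.4,-9.6,-2.9],[-15.5,-12,-2.9],[-18.6,-14.4,-2.9],[-21.7,-16.8,-2.9],[-24.8,-19.2,-2.9],[-27.9,-21.6,-2.9],[-30.8,-24,-2.9]],"twist":[7,14,21,28,35,42,49,56,63,70],"fingers":[6,6,6,6,6,6,6,6,6,6]}'; python3 - <<'E'
from h import *
go([515,-90,255],11.5);print(ctrl.read_state()['qpos'].round(2))
E
```

```text
clock: 1.18
eef_pos: [430.9, 277.8, 260.2]
tool_rot: [3.141, -0.001, 1.564]
force: [0.9, -0.8, -0.4]
width: 60.1
travel cm [-36.72   8.67   0.5 ] twist 78.1 | pos [430.9 277.8 260.2] yaw 89.6 clk 1.1833
[-0.91  0.42  0.41  1.87 -0.21  0.89 -0.41]
```

```bash
python3 -m inch '{"travel":[[-3.7,0.9,0],[-7.4,1.8,0],[-11.1,2.7,0],[-14.8,3.6,0],[-18.5,4.5,0],[-22.2,5.4,0],[-25.9,6.3,0],[-29.6,7.2,0],[-33.3,8,0],[-36.7,8.7,0]],"twist":[7,14,21,28,35,42,49,56,63,70],"fingers":[6,6,6,6,6,6,6,6,6,6]}'; python3 - <<'E'
from h import *
go([524,-239.4,225],11.5);print(ctrl.read_state()['qpos'].round(2))
E
```

```text
clock: 2.02
eef_pos: [516.9, -89.6, 260.1]
tool_rot: [3.141, -0.001, 0.342]
force: [-0.1, 0.7, 0.2]
width: 60.3
travel cm [-4.36 14.34  3.52] twist 8.1 | pos [516.9 -89.6 260.1] yaw 19.6 clk 2.0167
[-0.38  0.51  0.76  1.84 -0.42  0.96 -0.67]
```

```bash
python3 -m inch '{"travel":[[-1,3.5,0],[-2,7,0],[-3.2,10.5,0.5],[-4.4,14.3,1],[-4.4,14.3,2],[-4.4,14.3,3],[-4.4,14.3,3.5],[-4.4,14.3,3.5],[-4.4,14.3,3.5],[-4.4,14.3,3.5]],"twist":[4,8.1,8.1,8.1,8.1,8.1,8.1,8.1,8.1,8.1],"fingers":[6,6,6,6,6,6,6,6,6,6]}'; python3 - <<'E'
from h import *
d=cam('wrist','w1')
m=np.array([541.5,-235.8,98]);a=np.array([-.49,-.0997,.866])
print(proj(d,[m,m+5*a,m+50*a]).round(1))
print(blobs(mask(d,105,130)))
print(ctrl.read_state()['qpos'].round(2),ctrl.read_state()['eef_pos'])
E
```

```text
clock: 2.85
eef_pos: [524.7, -235.5, 225.1]
tool_rot: [-3.141, -0.001, 0.209]
force: [-0.7, 0.1, -0.1]
width: 60.0
[[287.3 182.9]
 [287.4 187.2]
 [287.6 231.1]]
[([287.6, 203.6], [276, 184, 24, 41, 798]), ([288.0, 232.9], [276, 223, 25, 21, 419])]
[-0.08  0.63  0.73  1.75 -0.5   0.96 -0.5 ] [ 524.69515761 -235.76921328  225.28630523]
```

View pics/w1.png

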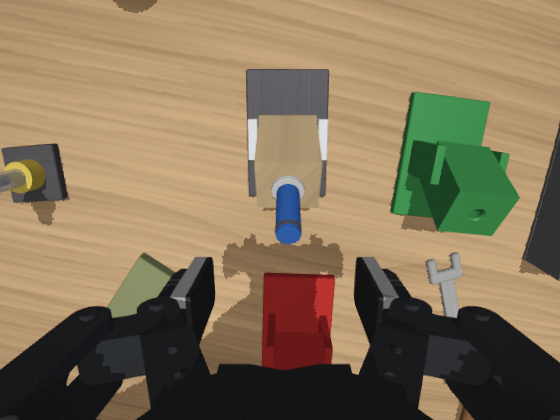

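Wrist view: sleeve end at (288,232) and collar at (288,188) fall within 2 px of the prediction from my measured axis. The red rest (298,320) and green rest (460,190) stay clear of the descent.

```bash
python3 - <<'E'
from h import *
go([522.6,-239.6,135.5],11.5)
E
```

```text
travel cm [-0.29  0.33  8.98] twist 0.5 | pos [ 524.7 -235.8  225.3] yaw 12.0 clk 2.9
```

```bash
python3 -m inch '{"travel":[[-0.3,0.3,0],[-0.3,0.3,2],[-0.3,0.3,4],[-0.3,0.3,6],[-0.3,0.3,7.5],[-0.3,0.3,8.5],[-0.3,0.3,9],[-0.3,0.3,9],[-0.3,0.3,9],[-0.3,0.3,9]],"twist":[0.5,0.5,0.5,0.5,0.5,0.5,0.5,0.5,0.5,0.5],"fingers":[5,5,5,5,5,5,5,5,5,5]}'; python3 - <<'E'
from h import *
go([522.6,-239.6,135.5],11.5)
d=cam('wrist','w2');m=np.array([540.2,-236,98]);a=np.array([-.49,-.0997,.866])
print(proj(d,[m,m+5*a,m+50*a]).round(1))
E
```

```text
clock: 3.73
eef_pos: [522.3, -240.9, 135.8]
tool_rot: [3.14, -0.001, 0.198]
force: [-0.2, 0.5, 0.4]
width: 50.3
travel cm [ 0.06 -0.12  0.03] twist -0.1 | pos [ 522.3 -240.9  135.8] yaw 11.4 clk 3.7333
[[279.4 209.9]
 [279.3 216.7]
 [278.8 291.5]]
```

View pics/w2.png

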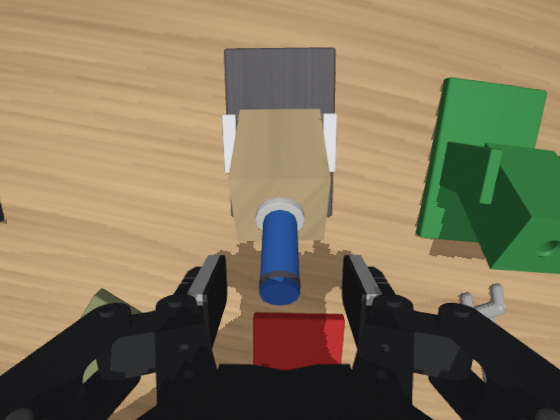

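```bash
python3 -m inch '{"travel":[[0,-0.1,0],[0,-0.2,0],[0,-0.2,0],[0,-0.2,0],[0,-0.2,0],[0,-0.2,0],[0,-0.2,0],[0,-0.2,0],[0,-0.2,0],[0,-0.2,0]],"twist":[0,0,0,0,0,0,0,0,0,0],"fingers":[4,3,2,1.5,1.5,1.5,1.5,1.5,1.5,1.5]}'; python3 - <<'E'
from h import *
go([522.6,-239.6,135.5],11.5)
E
```

```text
clock: 4.62
eef_pos: [521.2, -238.6, 135.0]
tool_rot: [3.142, -0.0, 0.198]
force: [-1.5, 0.8, 4.1]
width: 15.7
travel cm [ 0.11  0.13 -0.05] twist -0.1 | pos [ 521.2 -238.6  135. ] yaw 11.4 clk 4.6167
```

```bash
python3 - <<'E'
from h import *
d=cam('wrist');cv2.imwrite('pics/w3.png',cv2.resize(d['frame'][180:380,180:400,::-1],None,fx=3,fy=3))
print(ctrl.read_state()['width'])
E
```

```text
15.354095148975697
```

View pics/w3.png

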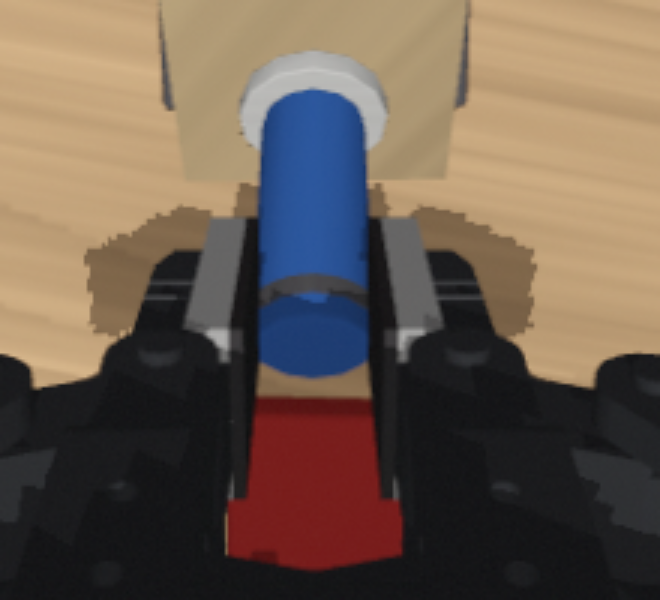

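```bash
python3 -m inch '{"travel":[[0,0,0],[0,0,0],[-0.25,0,-0.43],[-0.75,0,-1.3],[-1.5,0,-2.6],[-2.25,0,-3.9],[-3,0,-5.2],[-3.75,0,-6.5],[-4.5,0,-7.8],[-5,0,-8.66]],"twist":[0,0,0,0,0,0,0,0,0,0],"fingers":[0.8,0.8,0.8,0.8,0.8,0.8,0.8,0.8,0.8,0.8]}'; python3 - <<'E'
from h import *
go([522.6,-239.6,135.5],11.5)
d=cam('wrist','w4');d=cam('scene','s4')
cv2.imwrite('pics/s4c.png',cv2.resize(d['frame'][120:320,100:320,::-1],None,fx=3,fy=3))
E
```

```text
clock: 5.5
eef_pos: [471.1, -249.1, 223.5]
tool_rot: [3.141, -0.001, 0.197]
force: [-0.2, -0.8, -1.2]
width: 13.7
travel cm [5.23 0.07 8.8 ] twist -0.2 | pos [ 471.1 -249.1  223.5] yaw 11.3 clk 5.5
```

View pics/w4.png

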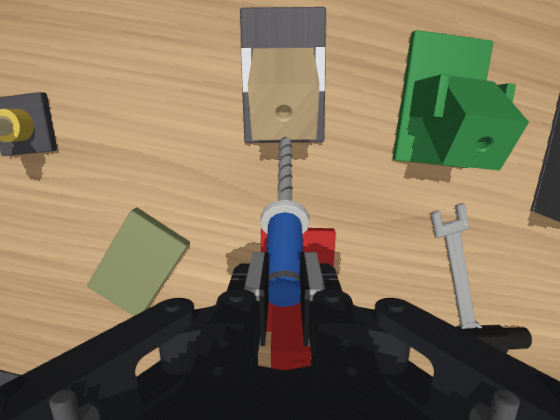

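View pics/s4c.png

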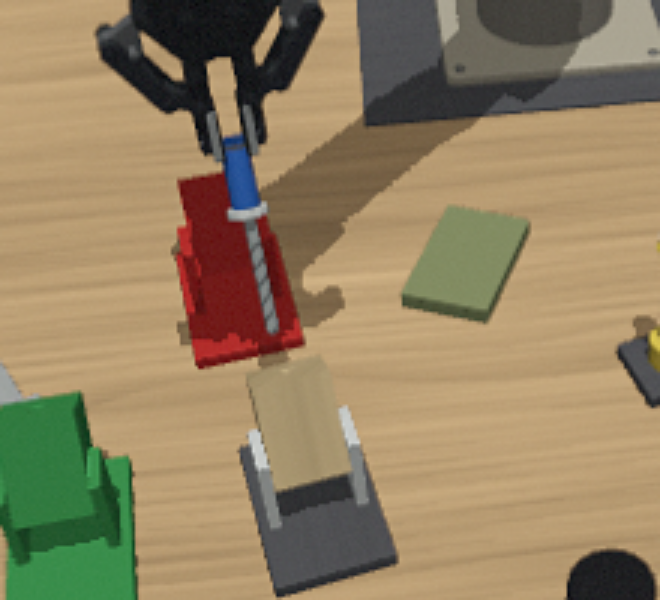

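The wrist view shows the empty hole at (284,112), with the bit held from the sleeve (285,260) to the tip near (286,140). The scene crop agrees. The bit is free, so I go up and over the yellow bit to the blue tube.

```bash
python3 - <<'E'
from h import *
go([490,20,320],11.3); go([507,218,320],45)
s=cam('scene');w=cam('wrist')
E
```

```text
travel cm [  7.07 -26.04  -9.68] twist -0.0 | pos [ 471.8 -249.3  223.4] yaw 11.3 clk 5.6
travel cm [ 12.61 -45.13  -9.7 ] twist -33.7 | pos [ 471.8 -249.3  223.4] yaw 11.3 clk 5.6
```

```bash
python3 -m inch '{"travel":[[0,-0.5,-3],[0.3,-2,-6.5],[1,-5,-9],[2,-9,-9.7],[3,-12.5,-9.7],[4,-16,-9.7],[5,-19.5,-9.7],[6,-23,-9.7],[7.5,-26.8,-9.7],[8.5,-30.5,-9.7]],"twist":[0,0,0,0,-3,-7,-10,-14,-17,-20],"fingers":[0.8,0.8,0.8,0.8,0.8,0.8,0.8,0.8,0.8,0.8]}'; python3 - <<'E'
from h import *
go([507,218,320],45); go([507,218,262],45)
E
```

```text
clock: 6.53
eef_pos: [495.8, 70.3, 317.7]
tool_rot: [-3.141, 0.0, 0.551]
force: [0.1, 0.7, 0.2]
width: 14.0
travel cm [  8.69 -12.    -0.23] twist -13.4 | pos [495.8  70.3 317.7] yaw 31.6 clk 6.5333
travel cm [  8.69 -12.     5.57] twist -13.4 | pos [495.8  70.3 317.7] yaw 31.6 clk 6.5333
```

```bash
python3 -m inch '{"travel":[[2,-3,0],[4.5,-6,0],[6.8,-9,0],[8.7,-12,1],[8.7,-12,3],[8.7,-12,5],[8.7,-12,5.5],[8.7,-12,5.5],[8.7,-12,5.5],[8.7,-12,5.5]],"twist":[-4,-8,-13.4,-13.4,-13.4,-13.4,-13.4,-13.4,-13.4,-13.4],"fingers":[0.8,0.8,0.8,0.8,0.8,0.8,0.8,0.8,0.8,0.8]}'; python3 - <<'E'
from h import *
go([507,218,262],45); print(ctrl.read_state()['qpos'].round(2))
s=cam('scene');t=cam('top');cam('wrist','w5')
cv2.imwrite('pics/s5.png',cv2.resize(s['frame'][110:270,360:520,::-1],None,fx=4,fy=4,interpolation=cv2.INTER_CUBIC)[:600])
cv2.imwrite('pics/t5.png',cv2.resize(t['frame'][140:240,120:240,::-1],None,fx=6,fy=6,interpolation=cv2.INTER_CUBIC))
E
```

```text
clock: 7.37
eef_pos: [508.3, 214.9, 264.4]
tool_rot: [3.141, -0.002, 0.78]
force: [-0.1, -0.1, 0.3]
width: 13.3
travel cm [ 0.13 -0.31  0.24] twist -0.3 | pos [508.3 214.9 264.4] yaw 44.7 clk 7.3667
[-0.86  0.51  0.62  1.77 -0.35  0.98 -0.89]
```

View pics/s5.png

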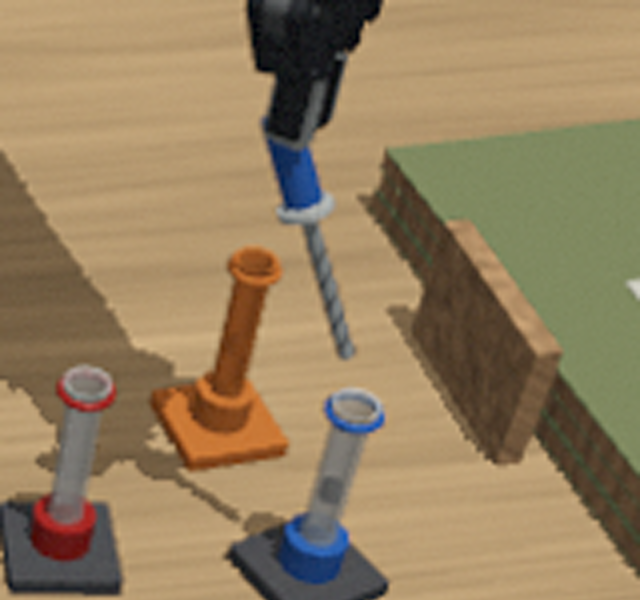

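View pics/t5.png

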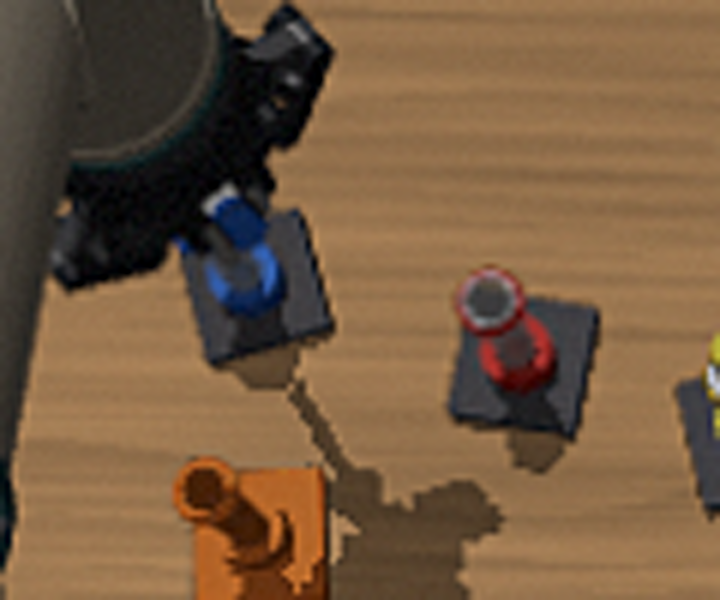

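View pics/w5.png

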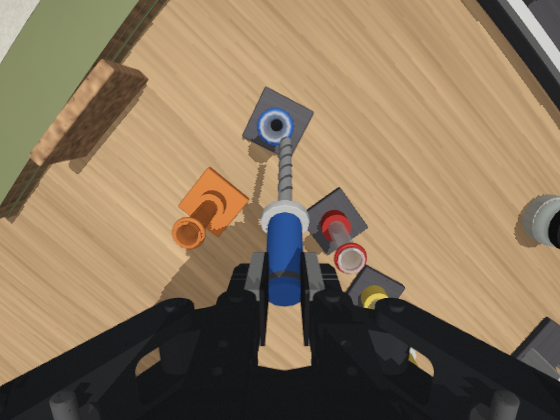

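```bash
python3 - <<'E'
from h import *
s=cam('scene');w=cam('wrist')
cv2.imwrite('pics/w6.png',cv2.resize(w['frame'][90:230,220:350,::-1],None,fx=4,fy=4,interpolation=cv2.INTER_CUBIC))
S=lambda x,y,k,x0,y0:((x+.5)/k-.5+x0,(y+.5)/k-.5+y0)
ts=S(347,356,4,360,110);rs=S(355,408,4,360,110);cs=S(305,210,4,360,110)
print('tip',tri(s,ts,w,(285.5,140)));print('rim',tri(s,rs,w,(276.5,126)))
print('rim plane',plane(w,(276.5,126),125),plane(s,rs,125))
print('collar',tri(s,cs,w,(285,216)))
go([0,0,0]);
E
```

```text
tip (array([544.88498045, 248.37959225, 156.96636287]), np.float64(0.3923651236982224))
rim (array([546.28429117, 259.48050636, 123.19387141]), np.float64(0.18686189814629503))
rim plane [546.39304037 259.56780244 125.        ] [548.05827319 258.25967843 125.        ]
collar (array([518.77711384, 223.34930496, 226.32495481]), np.float64(1.740467018906528))
travel cm [-51.25 -20.46  26.34] twist 0 | pos [507.7 215.2 264.1] yaw 44.7 clk 7.6167
```

View pics/w6.png

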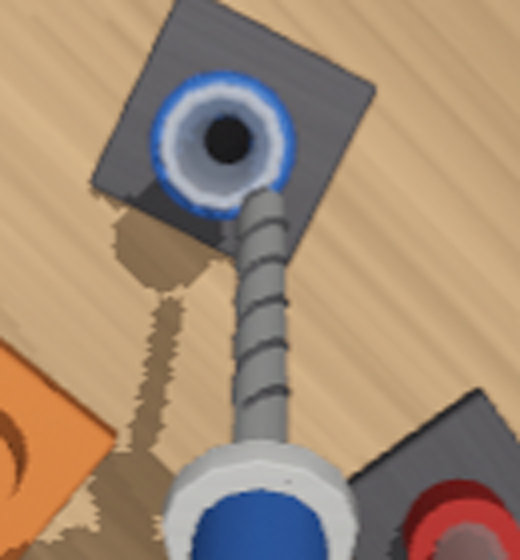

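```bash
python3 - <<'E'
from h import *
s=cam('scene');w=cam('wrist')
S=lambda x,y,k,x0,y0:((x+.5)/k-.5+x0,(y+.5)/k-.5+y0)
ts=S(347,356,4,360,110);rs=S(355,408,4,360,110)
T,e=tri(s,ts,w,S(264,190,4,220,90));Q,e2=tri(s,rs,w,S(223,145,4,220,90));print(T,e,Q,e2)
st=ctrl.read_state();Rt=R.from_euler('xyz',st['tool_rot']).as_matrix()
print('tip in tool',Rt.T@(T-st['eef_pos']),'tip->rim tool',Rt.T@(Q-T))
E
```

```text
[545.54637618 249.02910485 157.06648107] 2.193919117356244 [545.33213491 260.15433861 122.21574854] 0.31864797660618255
tip in tool [ 50.7279141    2.73383065 106.79002222] tip->rim tool [ 7.65437577 -8.05205082 34.85635226]
```

```bash
python3 -m inch '{"travel":[[0.5,-0.4,0],[1,-0.7,0.3],[1,-0.7,1],[1,-0.7,1.8],[1,-0.7,2.2],[1,-0.7,2.4],[1,-0.7,2.4],[1,-0.7,2.4],[1,-0.7,2.4],[1,-0.7,2.4]],"twist":[0,0,0,0,0,0,0,0,0,0],"fingers":[0.8,0.8,0.8,0.8,0.8,0.8,0.8,0.8,0.8,0.8]}'; python3 - <<'E'
from h import *
go([0,0,0])
s=cam('scene');w=cam('wrist')
cv2.imwrite('pics/w7.png',cv2.resize(w['frame'][80:180,220:340,::-1],None,fx=6,fy=6,interpolation=cv2.INTER_CUBIC))
cv2.imwrite('pics/s7.png',cv2.resize(s['frame'][160:260,400:490,::-1],None,fx=6,fy=6,interpolation=cv2.INTER_CUBIC))
E
```

```text
clock: 8.55
eef_pos: [509.8, 227.2, 239.7]
tool_rot: [3.141, -0.001, 0.781]
force: [0.4, 0.4, -1.2]
width: 13.6
travel cm [-52.21 -19.76  23.94] twist 0 | pos [509.8 227.2 239.7] yaw 44.7 clk 8.55
```

View pics/s7.png

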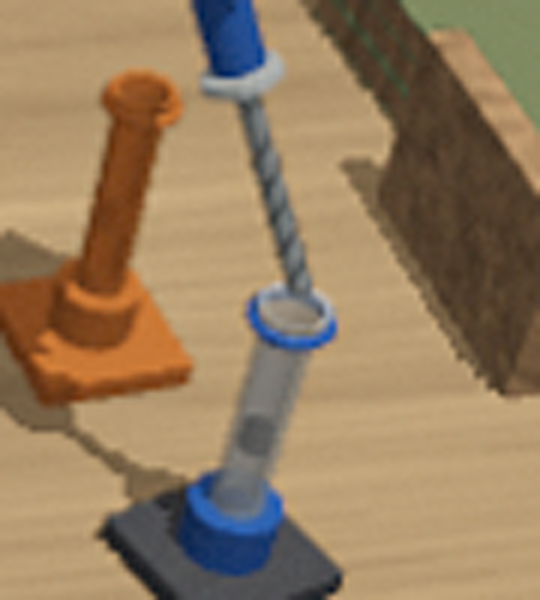

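View pics/w7.png

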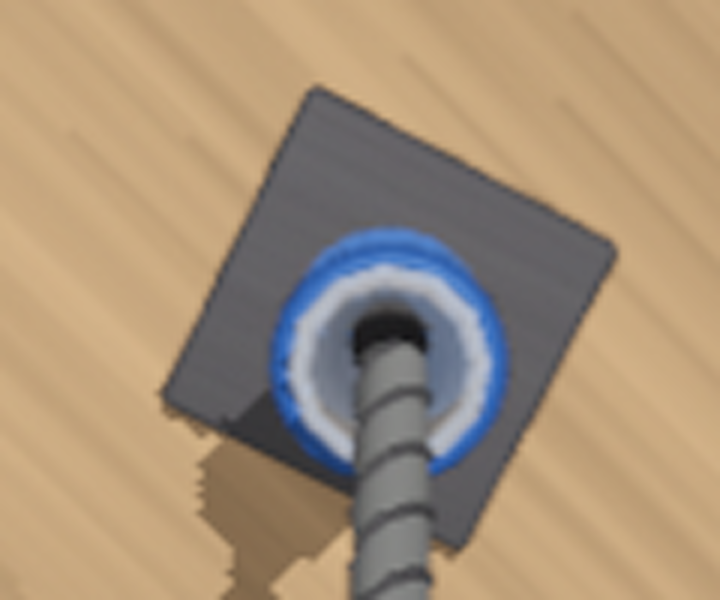

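```bash
python3 - <<'E'
from h import *
s=cam('scene');w=cam('wrist')
S=lambda x,y,k,x0,y0:((x+.5)/k-.5+x0,(y+.5)/k-.5+y0)
T,e=tri(s,S(301,298,6,400,160),w,S(392,345,6,220,80));Q,e2=tri(s,S(293,314,6,400,160),w,S(390,361,6,220,80));print(T,e,Q,e2)
st=ctrl.read_state();Rt=R.from_euler('xyz',st['tool_rot']).as_matrix()
print('tip in tool',Rt.T@(T-st['eef_pos']),'tip->rim tool',Rt.T@(Q-T))
E
```

```text
[547.15494659 261.37514595 129.5797036 ] 1.963632085564132 [545.69747531 260.39253502 121.64985251] 0.6512971623536881
tip in tool [ 50.62230154   2.1958391  110.03885286] tip->rim tool [-1.7296185  -0.32870331  7.92922815]
```

```bash
python3 -m inch '{"travel":[[0.1,0,0.2],[0.1,0,0.5],[0.1,0,0.8],[0.1,0,1.1],[0.1,0,1.4],[0.1,0,1.6],[0.1,0,1.8],[0.1,0,1.8],[0.1,0,1.8],[0.1,0,1.8]],"twist":[0,0,0,0,0,0,0,0,0,0],"fingers":[0.8,0.8,0.8,0.8,0.8,0.8,0.8,0.8,0.8,0.8]}'; python3 - <<'E'
from h import *
go([0,0,0])
s=cam('scene');w=cam('wrist')
a=cv2.resize(w['frame'][80:180,220:340,::-1],None,fx=4,fy=4,interpolation=cv2.INTER_CUBIC)
b=cv2.resize(s['frame'][160:260,400:480,::-1],None,fx=4,fy=4,interpolation=cv2.INTER_CUBIC)
cv2.imwrite('pics/8.png',np.hstack([a,b]))
E
```

```text
clock: 9.58
eef_pos: [510.4, 227.9, 221.5]
tool_rot: [3.142, -0.0, 0.781]
force: [-0.6, 0.2, -0.9]
width: 13.7
travel cm [-52.3  -19.75  22.14] twist 0 | pos [510.4 227.9 221.5] yaw 44.8 clk 9.5833
```

View pics/8.png

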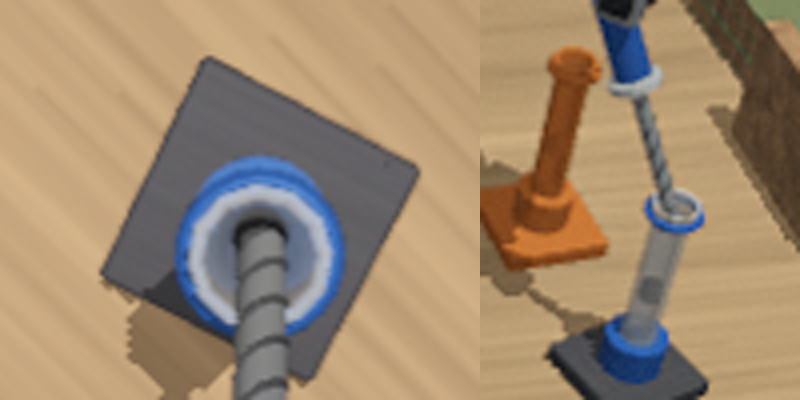

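```bash
python3 -m inch '{"travel":[[0.3,0,0],[0.6,0,0],[0.9,0,0],[1.2,0,0],[1.5,0,0],[1.8,0,0],[2.1,0,0],[2.4,0,0],[2.5,0,0],[2.5,0,0]],"twist":[0,0,0,0,0,0,0,0,0,0],"fingers":[0.8,0.8,0.8,0.8,0.8,0.8,0.8,0.8,0.8,0.8]}'; python3 - <<'E'
from h import *
go([0,0,0])
s=cam('scene');w=cam('wrist')
a=cv2.resize(w['frame'][80:280,200:360,::-1],None,fx=2.5,fy=2.5,interpolation=cv2.INTER_CUBIC)
b=cv2.resize(s['frame'][135:260,390:490,::-1],None,fx=4,fy=4,interpolation=cv2.INTER_CUBIC)
cv2.imwrite('pics/9.png',np.hstack([a,b]))
E
```

```text
clock: 10.52
eef_pos: [528.0, 245.6, 221.2]
tool_rot: [-3.141, 0.0, 0.781]
force: [-1.3, -0.9, -0.2]
width: 13.2
travel cm [-54.77 -19.75  22.15] twist 0 | pos [528.  245.6 221.2] yaw 44.8 clk 10.5167
```

View pics/9.png

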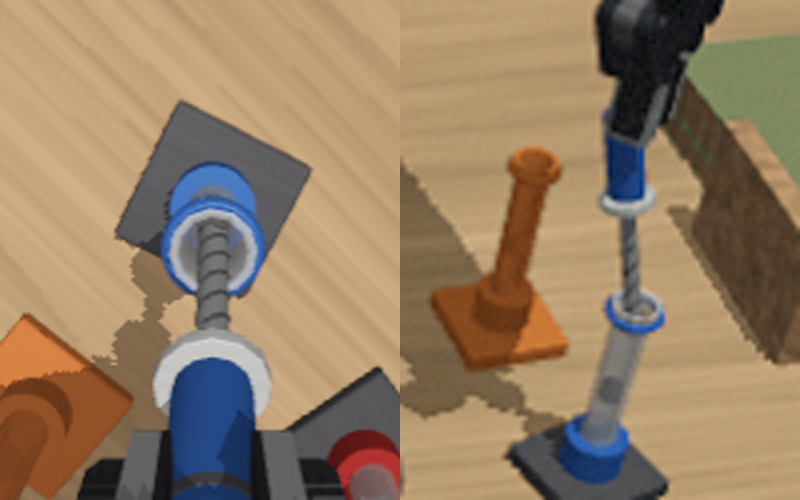

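```bash
python3 -m inch '{"travel":[[0.3,0,0],[0.6,0,0.1],[0.9,0,0.2],[1.2,0,0.3],[1.5,0.1,0.5],[1.8,0.1,0.7],[2.0,0.1,0.9],[2.2,0.1,1.2],[2.3,0.1,1.5],[2.3,0.1,1.5]],"twist":[0,0,0,0,0,0,0,0,0,0],"fingers":[0.8,0.8,0.8,0.8,0.8,0.8,0.8,0.8,0.8,0.8]}'; python3 - <<'E'
from h import *
go([0,0,0])
s=cam('scene');w=cam('wrist')
a=cv2.resize(w['frame'][80:280,200:360,::-1],None,fx=2.5,fy=2.5,interpolation=cv2.INTER_CUBIC)
b=cv2.resize(s['frame'][135:260,390:490,::-1],None,fx=4,fy=4,interpolation=cv2.INTER_CUBIC)
cv2.imwrite('pics/10.png',np.hstack([a,b]))
E
```

```text
clock: 11.45
eef_pos: [544.9, 260.8, 205.5]
tool_rot: [3.141, 0.001, 0.781]
force: [-2.0, -2.0, -1.8]
width: 13.3
travel cm [-57.03 -19.85  20.62] twist 0 | pos [544.9 260.8 205.5] yaw 44.8 clk 11.45
```

View pics/10.png

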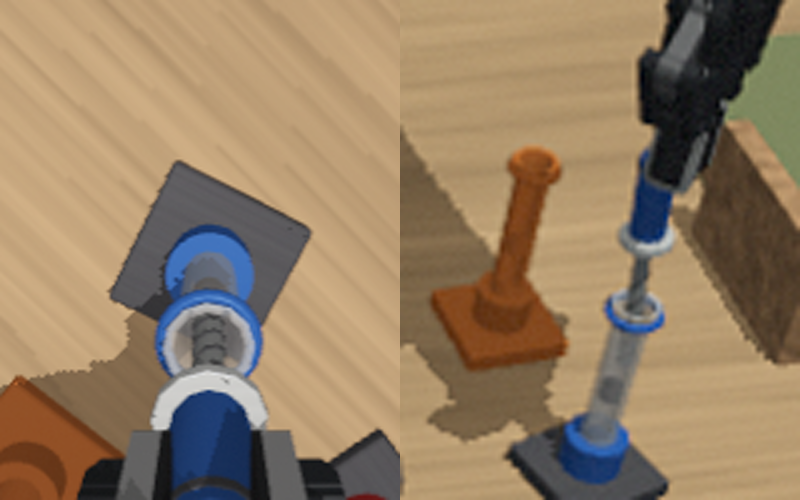

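```bash
python3 -m inch '{"travel":[[0,0,0.3],[0,0,0.6],[0,0,0.9],[0,0,1.2],[0,0,1.5],[0,0,1.8],[0,0,2.0],[0,0,2.2],[0,0,2.4],[0,0,2.4]],"twist":[0,0,0,0,0,0,0,0,0,0],"fingers":[0.8,0.8,0.8,0.8,0.8,0.8,0.8,0.8,0.8,0.8]}'; python3 - <<'E'
from h import *
go([0,0,0])
s=cam('scene');w=cam('wrist')
a=cv2.resize(w['frame'][80:280,200:360,::-1],None,fx=2.5,fy=2.5,interpolation=cv2.INTER_CUBIC)
b=cv2.resize(s['frame'][135:260,390:490,::-1],None,fx=4,fy=4,interpolation=cv2.INTER_CUBIC)
cv2.imwrite('pics/11.png',np.hstack([a,b]))
E
```

```text
clock: 12.38
eef_pos: [545.1, 260.9, 182.2]
tool_rot: [3.141, 0.0, 0.781]
force: [-0.9, -1.8, 2.2]
width: 13.5
travel cm [-57.07 -19.85  18.22] twist 0 | pos [545.1 260.9 182.2] yaw 44.8 clk 12.3833
```

View pics/11.png

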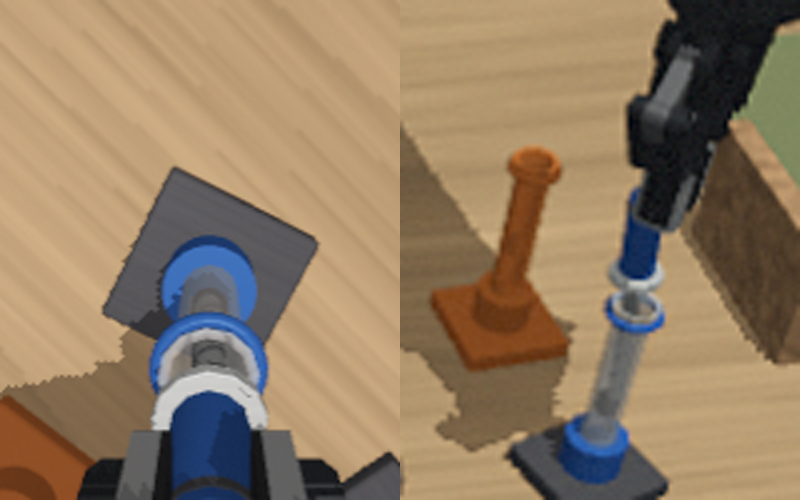

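```bash
python3 -m inch '{"travel":[[0,0,0.2],[0,0,0.4],[0,0,0.6],[0,0,0.8],[0,0,1.0],[0,0,1.1],[0,0,1.2],[0,0,1.3],[0,0,1.4],[0,0,1.4]],"twist":[0,0,0,0,0,0,0,0,0,0],"fingers":[0.8,0.8,0.8,0.8,0.8,0.8,0.8,0.8,0.8,0.8]}'; python3 - <<'E'
from h import *
go([0,0,0])
s=cam('scene');w=cam('wrist')
a=cv2.resize(w['frame'][80:280,200:360,::-1],None,fx=2.5,fy=2.5,interpolation=cv2.INTER_CUBIC)
b=cv2.resize(s['frame'][135:260,390:490,::-1],None,fx=4,fy=4,interpolation=cv2.INTER_CUBIC)
cv2.imwrite('pics/12.png',np.hstack([a,b]))
E
```

```text
clock: 13.32
eef_pos: [545.9, 261.8, 168.9]
tool_rot: [3.141, -0.002, 0.781]
force: [-0.8, -0.9, 6.8]
width: 13.7
travel cm [-57.23 -19.87  16.74] twist 0 | pos [545.9 261.8 168.9] yaw 44.8 clk 13.3167
```

View pics/12.png

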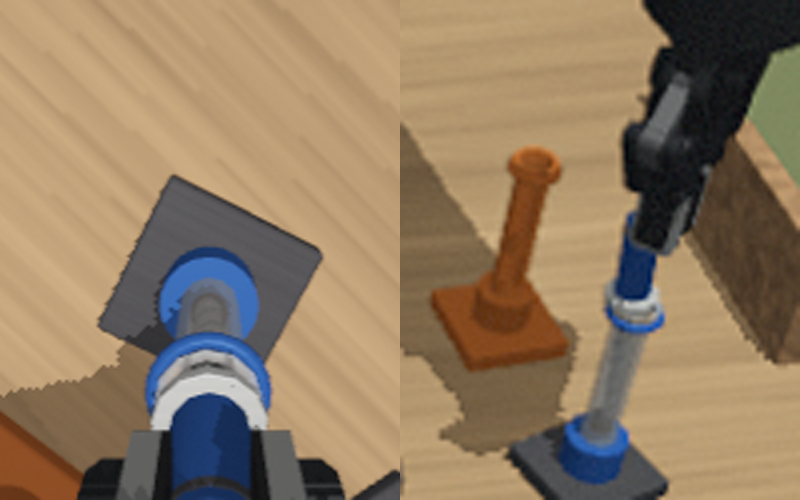

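```bash
python3 -m inch '{"travel":[[0,0,0.1],[0,0,0.2],[0,0,0.3],[0,0,0.4],[0,0,0.45],[0,0,0.5],[0,0,0.5],[0,0,0.5],[0,0,0.5],[0,0,0.5]],"twist":[0,0,0,0,0,0,0,0,0,0],"fingers":[0.8,0.8,0.8,0.8,0.8,0.8,0.8,0.8,0.8,0.8]}'; python3 - <<'E'
from h import *
go([0,0,0])
s=cam('scene');w=cam('wrist')
a=cv2.resize(w['frame'][80:280,200:360,::-1],None,fx=2.5,fy=2.5,interpolation=cv2.INTER_CUBIC)
b=cv2.resize(s['frame'][155:235,400:480,::-1],None,fx=6.25,fy=6.25,interpolation=cv2.INTER_CUBIC)
cv2.imwrite('pics/13.png',np.hstack([a,b[:,:400]]))
E
```

```text
clock: 14.25
eef_pos: [546.7, 261.9, 167.7]
tool_rot: [-3.141, -0.006, 0.781]
force: [-7.1, -2.3, 30.4]
width: 13.7
travel cm [-57.36 -19.88  16.45] twist 0 | pos [546.7 261.9 167.7] yaw 44.8 clk 14.25
```

View pics/13.png

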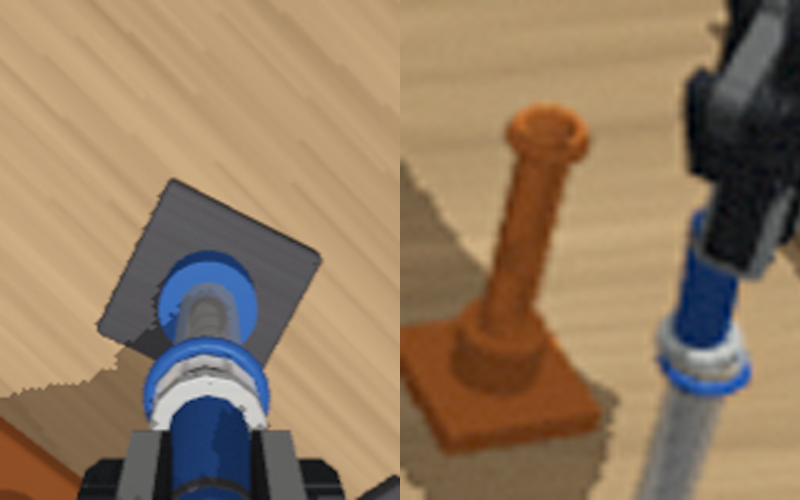

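```bash
python3 -m inch '{"travel":[[0,0,-0.2],[0,0,-0.4],[0.2,0,-0.4],[0.4,0,-0.4],[0.5,0,-0.4],[0.5,0,-0.3],[0.5,0,-0.2],[0.5,0,-0.1],[0.5,0,-0.1],[0.5,0,-0.1]],"twist":[0,0,0,0,0,0,0,0,0,0],"fingers":[0.8,0.8,0.8,0.8,0.8,0.8,0.8,0.8,0.8,0.8]}'; python3 - <<'E'
from h import *
go([0,0,0])
s=cam('scene');w=cam('wrist')
a=cv2.resize(w['frame'][80:280,200:360,::-1],None,fx=2.5,fy=2.5,interpolation=cv2.INTER_CUBIC)
b=cv2.resize(s['frame'][155:235,400:480,::-1],None,fx=6.25,fy=6.25,interpolation=cv2.INTER_CUBIC)
cv2.imwrite('pics/14.png',np.hstack([a,b[:,:400]]))
E
```

```text
clock: 15.18
eef_pos: [550.2, 265.0, 166.5]
tool_rot: [3.141, -0.004, 0.781]
force: [-4.2, -1.7, 16.8]
width: 13.0
travel cm [-57.79 -19.91  16.42] twist 0 | pos [550.2 265.  166.5] yaw 44.7 clk 15.1833
```

View pics/14.png

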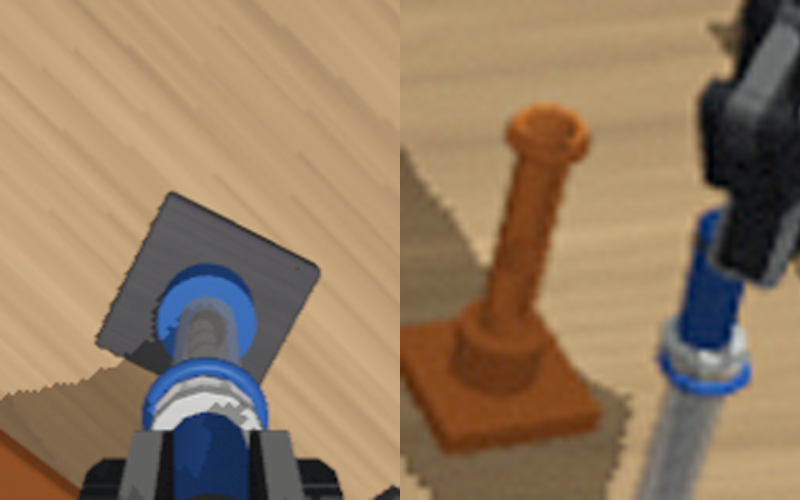

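```bash
python3 -m inch '{"travel":[[0,0,-0.1],[0.2,0,-0.1],[0.3,0,-0.1],[0.3,0,0],[0.3,0,0.1],[0.3,0,0.2],[0.3,0,0.2],[0.3,0,0.1],[0.3,0,0],[0.3,0,0]],"twist":[0,0,0,0,0,0,0,0,0,0],"fingers":[0.8,0.8,0.8,0.8,0.8,0.8,0.8,0.8,1.5,1.8]}'; python3 - <<'E'
from h import *
go([0,0,0])
s=cam('scene');w=cam('wrist')
a=cv2.resize(w['frame'][80:280,200:360,::-1],None,fx=2.5,fy=2.5,interpolation=cv2.INTER_CUBIC)
b=cv2.resize(s['frame'][155:235,400:480,::-1],None,fx=6.25,fy=6.25,interpolation=cv2.INTER_CUBIC)
cv2.imwrite('pics/15.png',np.hstack([a,b[:,:400]]))
E
```

```text
clock: 16.12
eef_pos: [551.5, 268.0, 164.7]
tool_rot: [-3.141, -0.003, 0.782]
force: [0.3, 0.5, -1.2]
width: 18.6
travel cm [-58.06 -19.82  16.31] twist 0 | pos [551.5 268.  164.7] yaw 44.8 clk 16.1167
```

View pics/15.png

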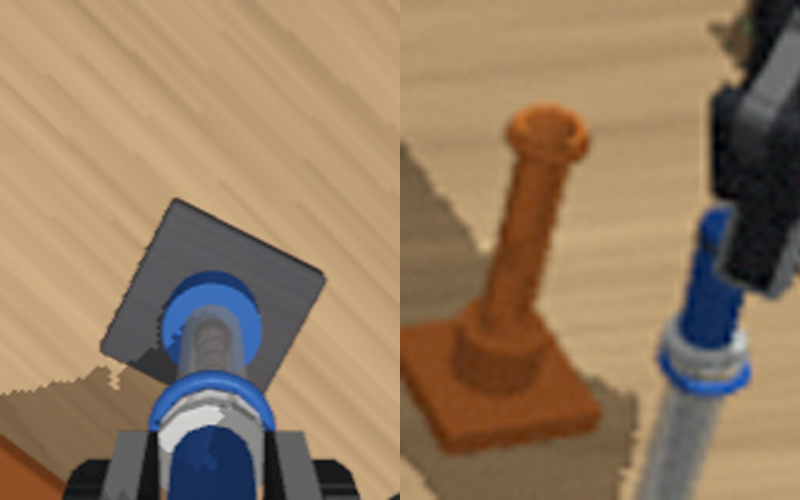

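```bash
python3 -m inch '{"travel":[[0,0,0],[0,0,0],[0,0,-1],[0,0,-3],[0,0,-5],[0,0,-7],[0,0,-7],[0,0,-7],[0,0,-7],[0,0,-7]],"twist":[0,0,0,0,0,0,0,0,0,0],"fingers":[3,4,4,4,4,4,4,4,4,4]}'; python3 - <<'E'
from h import *
go([0,0,0])
s=cam('scene');w=cam('wrist','w16')
cv2.imwrite('pics/16.png',cv2.resize(s['frame'][155:235,300:480,::-1],None,fx=4.4,fy=4.4,interpolation=cv2.INTER_CUBIC))
E
```

```text
clock: 17.05
eef_pos: [550.0, 266.6, 233.5]
tool_rot: [-3.141, 0.002, 0.781]
force: [-0.5, -0.6, 0.7]
width: 40.0
travel cm [-57.78 -19.78  23.47] twist 0 | pos [550.  266.6 233.5] yaw 44.8 clk 17.05
```

View pics/16.png

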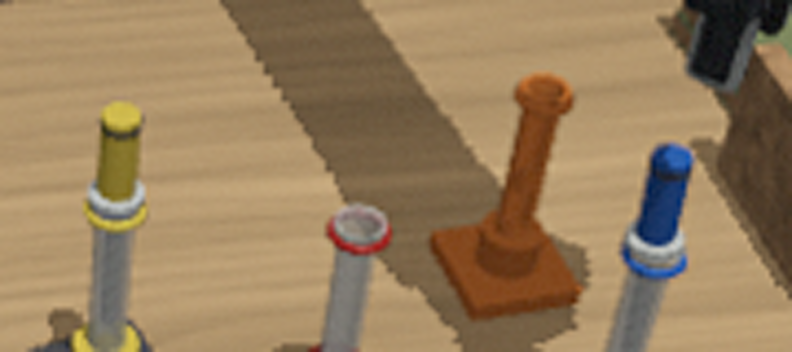

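View pics/w16.png

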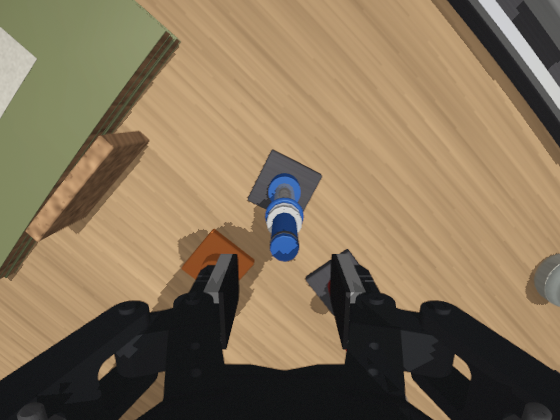

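```bash
python3 - <<'E'
from h import *
s=cam('scene');w=cam('wrist')
S=lambda x,y,k,x0,y0:((x+.5)/k-.5+x0,(y+.5)/k-.5+y0)
cv2.imwrite('pics/17.png',cv2.resize(w['frame'][140:280,220:350,::-1],None,fx=4,fy=4,interpolation=cv2.INTER_CUBIC))
T=tri(s,S(672,154,4.4,300,155),w,(284.5,249));print(T); go([T[0][0],T[0][1],212])
print(proj(w,[[546,260,125],[546,260,175],[546,260,130]]))
print(proj(s,[[546,260,125],[546,260,175],[546,260,130]]))
E
```

```text
(array([542.53828366, 256.70680004, 176.25123346]), np.float64(0.5496538478775831))
travel cm [-1.25  0.14  2.17] twist 0 | pos [550.4 266.5 233.7] yaw 44.8 clk 17.25
[[284.44611333 218.03923881]
 [284.63349994 241.33121765]
 [284.46171241 219.9770902 ]]
[[448.82597129 210.83423947]
 [454.68744101 191.22747943]
 [449.39388151 208.93665735]]
```

View pics/17.png

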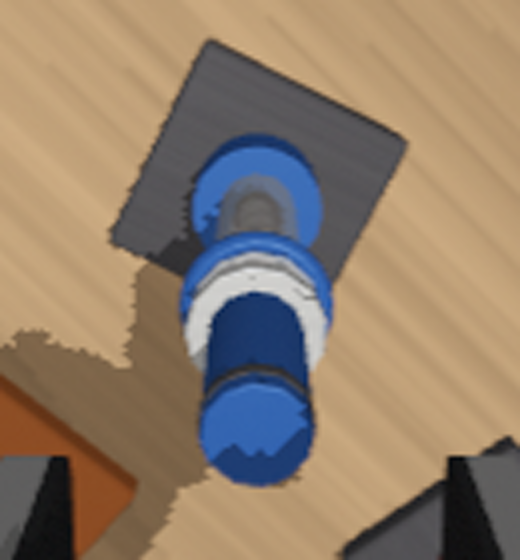

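```bash
python3 - <<'E'
from h import *
go([545,259,206])
E
python3 -m inch '{"travel":[[-0.3,0,0],[-0.6,0,0],[-0.9,0.1,0],[-0.9,0.1,0],[-0.9,0.1,0],[-0.9,0.1,1],[-0.9,0.1,1.5],[-0.9,0.1,2],[-0.9,0.1,2.5],[-0.9,0.1,2.6]],"twist":[0,0,0,0,0,0,0,0,0,0],"fingers":[2,0,0,0,0,0,0,0,0,0]}'; python3 - <<'E'
from h import *
go([545,259,200])
s=cam('scene');w=cam('wrist')
a=cv2.resize(w['frame'][120:320,200:360,::-1],None,fx=2.5,fy=2.5,interpolation=cv2.INTER_CUBIC)
b=cv2.resize(s['frame'][155:235,400:480,::-1],None,fx=6.25,fy=6.25,interpolation=cv2.INTER_CUBIC)
cv2.imwrite('pics/18.png',np.hstack([a,b[:,:400]]))
E
```

```text
travel cm [-0.91  0.15  2.77] twist 0 | pos [550.4 266.5 233.7] yaw 44.8 clk 17.25
clock: 18.08
eef_pos: [544.4, 259.5, 207.0]
tool_rot: [-3.141, 0.002, 0.781]
force: [0.3, -0.3, 0.1]
width: 0.0
travel cm [0.01 0.08 0.7 ] twist 0 | pos [544.4 259.5 207. ] yaw 44.8 clk 18.0833
```

View pics/18.png

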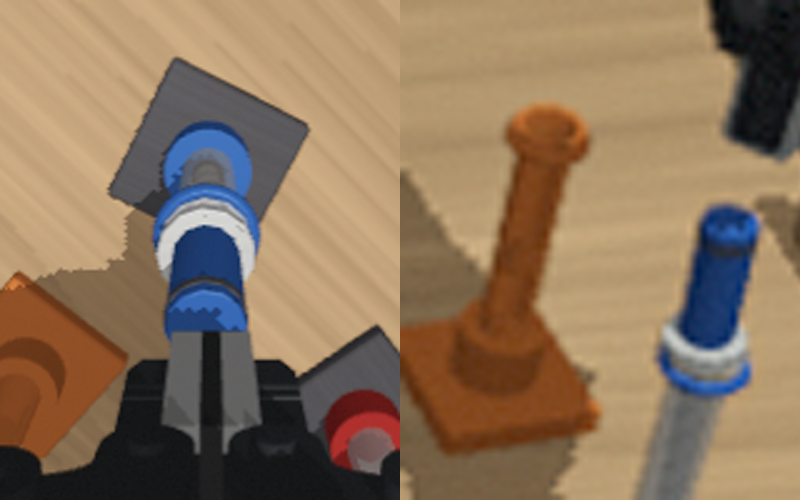

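```bash
python3 - <<'E'
from h import *
w=cam('wrist');st=ctrl.read_state();Rt=R.from_euler('xyz',st['tool_rot']).as_matrix()
for p in [(-11,0,25),(0,0,25),(11,0,25),(11,0,15)]: print(p,proj(w,st['eef_pos']+Rt@np.array(p,float)).round(1))
print(proj(w,[[542.5,256.7,176],[546,260,175]]))
E
```

```text
(-11, 0, 25) [[282.  269.9]]
(0, 0, 25) [[281.9 250. ]]
(11, 0, 25) [[281.9 229.4]]
(11, 0, 15) [[281.8 236. ]]
[[282.35396757 251.74029183]
 [282.57778199 242.56376396]]
```

```bash
python3 - <<'E'
from h import *
w=cam('wrist');s=cam('scene');st=ctrl.read_state();Rt=R.from_euler('xyz',st['tool_rot']).as_matrix()
cv2.imwrite('pics/19.png',cv2.resize(s['frame'][110:210,400:500,::-1],None,fx=6,fy=6,interpolation=cv2.INTER_CUBIC))
for p in [(-11,0,25),(0,0,25),(11,0,25),(11,0,5)]: print(p,(proj(s,st['eef_pos']+Rt@np.array(p,float))-[400,110])*6)
T=tri(s,(456,178),w,(282,253));print(T,Rt.T@(T[0]-st['eef_pos']))
E
```

```text
(-11, 0, 25) [[299.05018045 451.40781383]]
(0, 0, 25) [[332.39576725 464.8570503 ]]
(11, 0, 25) [[366.09677042 478.4539744 ]]
(11, 0, 5) [[381.59043789 428.20723181]]
(array([545.6520597 , 260.13310476, 202.27476961]), np.float64(9.852137714375951)) [ 0.62053504 -0.1290472   6.37107039]
```

View pics/19.png

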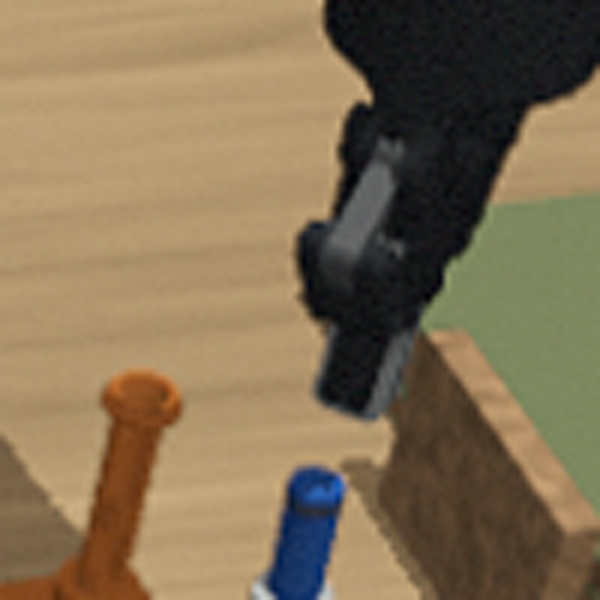

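```bash
python3 -m inch '{"travel":[[0.2,0,0.4],[0.3,0,0.8],[0.3,0,1.2],[0.3,0,1.6],[0.3,0,1.8],[0.3,0,2.0],[0.3,0,2.0],[0.3,0,2.0],[0.3,0,2.0],[0.3,0,2.0]],"twist":[0,0,0,0,0,0,0,0,0,0],"fingers":[0,0,0,0,0,0,0,0,0,0]}'; python3 - <<'E'
from h import *
go([545,259,180])
s=cam('scene');w=cam('wrist')
a=cv2.resize(w['frame'][120:320,200:360,::-1],None,fx=2.5,fy=2.5,interpolation=cv2.INTER_CUBIC)
b=cv2.resize(s['frame'][155:235,400:480,::-1],None,fx=6.25,fy=6.25,interpolation=cv2.INTER_CUBIC)
cv2.imwrite('pics/20.png',np.hstack([a,b[:,:400]]))
E
```

```text
clock: 19.17
eef_pos: [547.4, 261.7, 188.6]
tool_rot: [3.141, -0.0, 0.781]
force: [-0.4, -0.4, -0.1]
width: -0.0
travel cm [-0.36  0.03  0.86] twist 0 | pos [547.4 261.7 188.6] yaw 44.8 clk 19.1667
```

View pics/20.png

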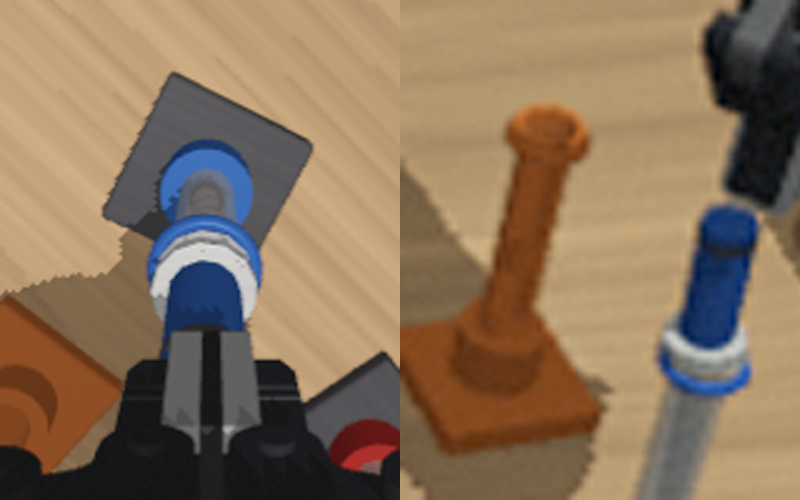

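```bash
python3 -m inch '{"travel":[[0,0,0.3],[0,0,0.6],[0,0,0.7],[0,0,0.8],[0,0,0.9],[0,0,1.0],[0,0,1.1],[0,0,1.2],[0,0,1.2],[0,0,1.2]],"twist":[0,0,0,0,0,0,0,0,0,0],"fingers":[0,0,0,0,0,0,0,0,0,0]}'; python3 - <<'E'
from h import *
go([545,259,180])
s=cam('scene');w=cam('wrist')
a=cv2.resize(w['frame'][120:320,200:360,::-1],None,fx=2.5,fy=2.5,interpolation=cv2.INTER_CUBIC)
b=cv2.resize(s['frame'][155:235,400:480,::-1],None,fx=6.25,fy=6.25,interpolation=cv2.INTER_CUBIC)
cv2.imwrite('pics/21.png',np.hstack([a,b[:,:400]]))
E
```

```text
clock: 20.1
eef_pos: [547.2, 261.7, 176.3]
tool_rot: [-3.142, 0.0, 0.781]
force: [0.6, -0.8, -0.5]
width: 0.4
travel cm [-0.34  0.04 -0.37] twist 0 | pos [547.2 261.7 176.3] yaw 44.8 clk 20.1
```

View pics/21.png

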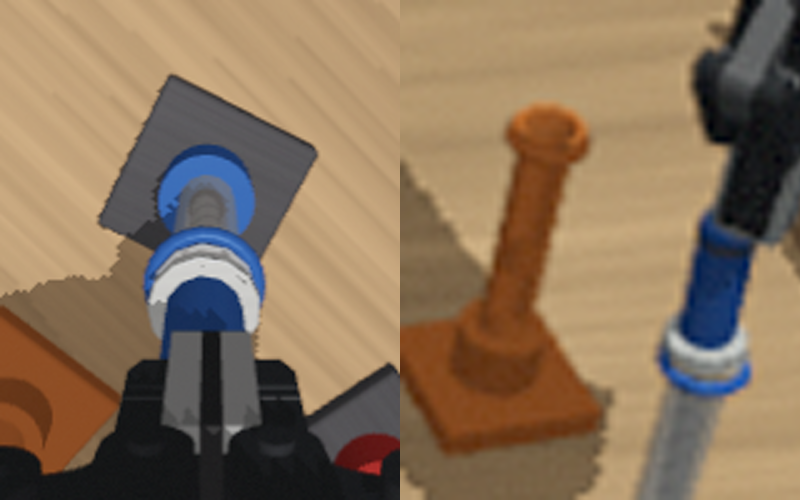

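```bash
python3 -m inch '{"travel":[[0,0,0.1],[0,0,0.2],[0,0,0.3],[0,0,0.3],[0,0,0.4],[0,0,0.4],[0,0,0.5],[0,0,0.5],[0,0,0.5],[0,0,0.5]],"twist":[0,0,0,0,0,0,0,0,0,0],"fingers":[0,0,0,0,0,0,0,0,0,0]}'; python3 - <<'E'
from h import *
go([545,259,180])
s=cam('scene');w=cam('wrist')
a=cv2.resize(w['frame'][120:320,200:360,::-1],None,fx=2.5,fy=2.5,interpolation=cv2.INTER_CUBIC)
b=cv2.resize(s['frame'][155:235,400:480,::-1],None,fx=6.25,fy=6.25,interpolation=cv2.INTER_CUBIC)
cv2.imwrite('pics/22.png',np.hstack([a,b[:,:400]]))
E
```

```text
clock: 21.03
eef_pos: [549.4, 263.1, 174.5]
tool_rot: [3.141, -0.006, 0.781]
force: [-2.0, 1.3, 16.7]
width: 0.1
travel cm [-0.6  -0.01 -0.55] twist 0 | pos [549.4 263.1 174.5] yaw 44.8 clk 21.0333
```

View pics/22.png

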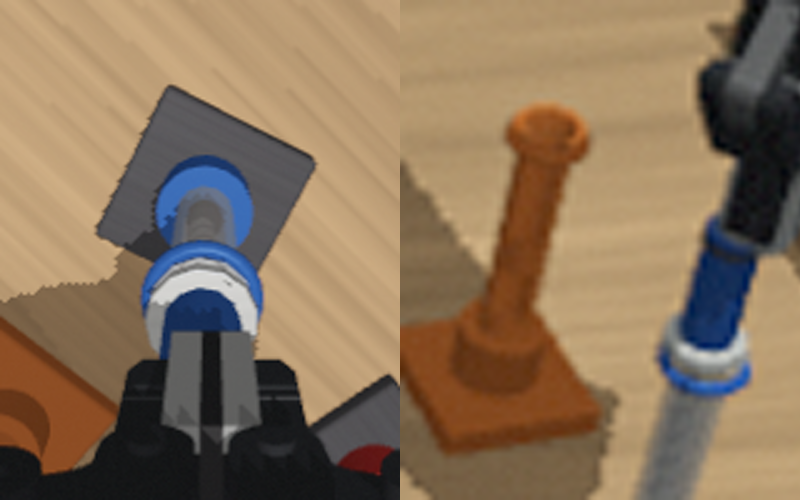

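```bash
python3 -m inch '{"travel":[[0,0,0.2],[0,0,0.2],[0,0,0.2],[0,0,-1],[0,0,-3],[0,0,-5],[0,0,-6],[0,0,-6],[0,0,-6],[0,0,-6]],"twist":[0,0,0,0,0,0,0,0,0,0],"fingers":[0,0,0,0,0,0,0,0,0,0]}'; python3 - <<'E'
from h import *
go([0,0,0])
s=cam('scene');w=cam('wrist')
a=cv2.resize(w['frame'][140:280,230:342,::-1],None,fx=3.57,fy=3.57,interpolation=cv2.INTER_CUBIC)[:500]
b=cv2.resize(s['frame'][155:235,400:480,::-1],None,fx=6.25,fy=6.25,interpolation=cv2.INTER_CUBIC)
cv2.imwrite('pics/23.png',np.hstack([a[:,:400],b[:a.shape[0],:400]]))
print(proj(w,[[546,260,125],[546,260,175],[546,260,130]]))
E
```

```text
clock: 21.97
eef_pos: [546.4, 261.6, 230.2]
tool_rot: [-3.141, 0.002, 0.781]
force: [0.2, -0.2, 0.1]
width: 0.0
travel cm [-57.17 -19.88  23.14] twist 0 | pos [546.4 261.6 230.2] yaw 44.8 clk 21.9667
[[283.5730182  211.01067395]
 [283.52462824 233.32041094]
 [283.56899873 212.85870563]]
```

View pics/23.png

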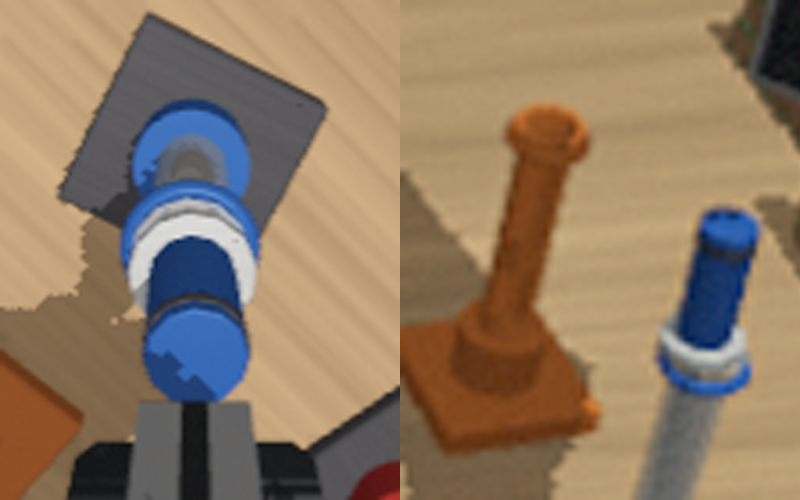

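The fingertips turn out to sit roughly at TCP level, not 25 mm ahead. Contact came at TCP z ≈ 176, and both views agree. The bit stands in the tube leaning about 0.05 rad towards tool −x. I'll turn the jaws 90° so that closing squares it up, then press.

```bash
python3 -m inch '{"travel":[[0,0,0],[0,0,0],[0,0,0],[0,0,0],[0,0,0],[0,0,0],[0,0,0],[0,0,0],[0,0,0],[0,0,0]],"twist":[-7,-14,-21,-28,-35,-42,-49,-56,-63,-70],"fingers":[5,5,5,5,5,5,5,5,5,5]}'; python3 - <<'E'
from h import *
go([545.5,259.5,195],134.8);print(ctrl.read_state()['qpos'].round(2))
E
```

```text
clock: 22.9
eef_pos: [546.7, 261.5, 230.3]
tool_rot: [-3.14, 0.0, 2.009]
force: [-0.9, -0.3, -0.1]
width: 49.9
travel cm [-0.13 -0.19  3.53] twist -19.7 | pos [546.7 261.5 230.3] yaw 115.1 clk 22.9
[-0.64  0.58  0.24  1.65 -0.16  0.94  0.1 ]
```

```bash
python3 -m inch '{"travel":[[-0.1,-0.2,0],[-0.1,-0.2,0],[-0.1,-0.2,0.5],[-0.1,-0.2,1.5],[-0.1,-0.2,2.5],[-0.1,-0.2,3.5],[-0.1,-0.2,3.5],[-0.1,-0.2,3.5],[-0.1,-0.2,3.5],[-0.1,-0.2,3.5]],"twist":[-7,-14,-19.7,-19.7,-19.7,-19.7,-19.7,-19.7,-19.7,-19.7],"fingers":[5,5,5,5,5,5,5,5,5,5]}'; python3 - <<'E'
from h import *
go([545.5,259.5,145],134.8)
s=cam('scene');w=cam('wrist','w24')
print(proj(w,[[546,260,125],[546,260,175],[546,260,130]]))
b=cv2.resize(s['frame'][135:235,380:500,::-1],None,fx=6,fy=6,interpolation=cv2.INTER_CUBIC)
cv2.imwrite('pics/s24.png',b)
E
```

```text
clock: 23.73
eef_pos: [546.1, 260.2, 196.8]
tool_rot: [3.141, 0.0, 2.346]
force: [1.3, -0.2, 0.0]
width: 50.1
travel cm [-0.   -0.1   5.18] twist -0.4 | pos [546.1 260.2 196.8] yaw 134.4 clk 23.7333
[[283.84180446 221.38252221]
 [283.83329309 250.52107396]
 [283.8411127  223.72388536]]
```

View pics/s24.png

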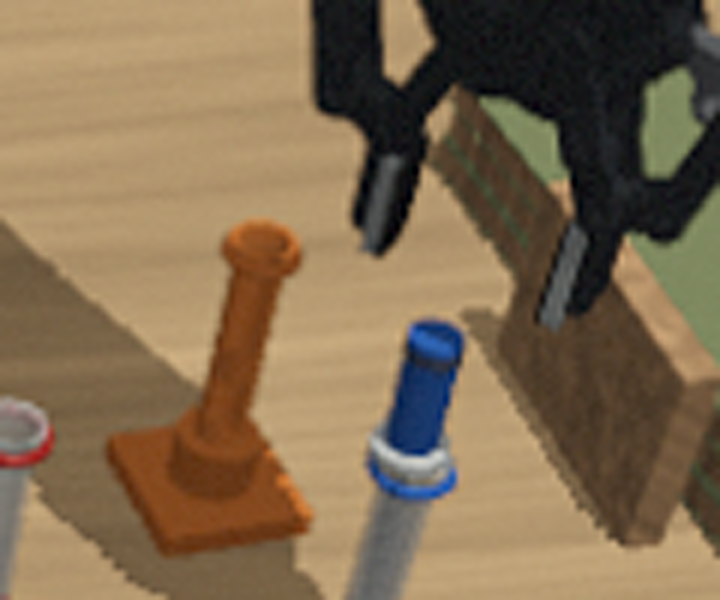

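View pics/w24.png

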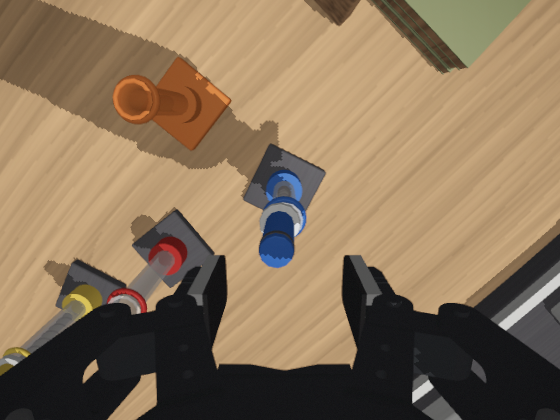

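```bash
python3 -m inch '{"travel":[[0,0,1],[0,0,2],[0,0,3],[0,0,4],[0,0,5],[0,0,5.2],[0,0,5.2],[0,0,5.2],[0,0,5.2],[0,0,5.2]],"twist":[0,0,0,0,0,0,0,0,0,0],"fingers":[5,5,5,5,5,5,4.5,4,3.5,3]}'; python3 - <<'E'
from h import *
go([546,259.8,145],134.8)
s=cam('scene');w=cam('wrist')
a=cv2.resize(w['frame'][140:340,200:360,::-1],None,fx=2.5,fy=2.5,interpolation=cv2.INTER_CUBIC)
b=cv2.resize(s['frame'][155:235,400:480,::-1],None,fx=6.25,fy=6.25,interpolation=cv2.INTER_CUBIC)
cv2.imwrite('pics/25.png',np.hstack([a,b[:,:400]]))
E
```

```text
clock: 24.67
eef_pos: [546.2, 260.2, 145.0]
tool_rot: [3.14, 0.0, 2.347]
force: [-0.2, -0.5, 0.3]
width: 30.0
travel cm [-0.01 -0.04 -0.  ] twist -0.3 | pos [546.2 260.2 145. ] yaw 134.5 clk 24.6667
```

View pics/25.png

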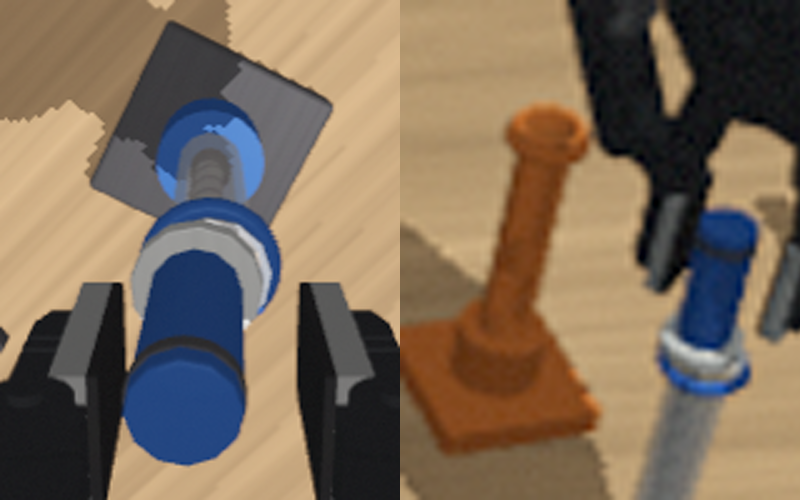

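```bash
python3 -m inch '{"travel":[[0,0,0],[0,0,0],[0,0,0],[0,0,0],[0,0,0],[0,0,0],[0,0,0.1],[0,0,0.2],[0,0,0.3],[0,0,0.3]],"twist":[0,0,0,0,0,0,0,0,0,0],"fingers":[2.5,2,1.5,1,1,1,1,1,1,1]}'; python3 - <<'E'
from h import *
go([546,259.8,145],134.8)
s=cam('scene');w=cam('wrist')
a=cv2.resize(w['frame'][140:340,200:360,::-1],None,fx=2.5,fy=2.5,interpolation=cv2.INTER_CUBIC)
b=cv2.resize(s['frame'][155:235,400:480,::-1],None,fx=6.25,fy=6.25,interpolation=cv2.INTER_CUBIC)
cv2.imwrite('pics/26.png',np.hstack([a,b[:,:400]]))
E
```

```text
clock: 25.6
eef_pos: [546.0, 260.1, 144.4]
tool_rot: [3.14, -0.0, 2.347]
force: [-6.1, -3.1, 22.2]
width: 16.5
travel cm [-0.02 -0.02 -0.06] twist -0.4 | pos [546.  260.1 144.4] yaw 134.4 clk 25.6
```

View pics/26.png

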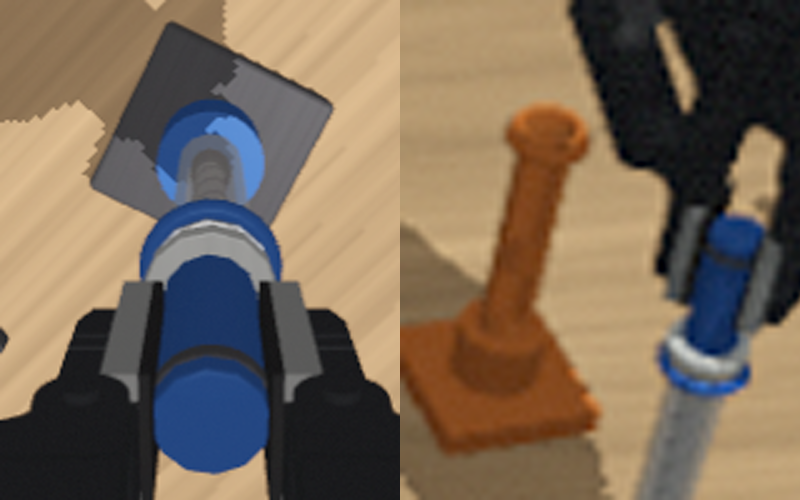

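```bash
python3 -m inch '{"travel":[[0,0,0.2],[0,0,0.2],[0,0,0],[0,0,-0.2],[0,0,-0.2],[0,0,-0.2],[0,0,-0.2],[0,0,-0.2],[0,0,-0.2],[0,0,-0.2]],"twist":[0,0,0,0,0,0,0,0,0,0],"fingers":[1,1,1,2,2.5,3,3.5,4,4,4]}'; python3 - <<'E'
from h import *
go([546,259.8,145],134.8)
s=cam('scene');w=cam('wrist')
a=cv2.resize(w['frame'][140:340,200:360,::-1],None,fx=2.5,fy=2.5,interpolation=cv2.INTER_CUBIC)
b=cv2.resize(s['frame'][155:235,400:480,::-1],None,fx=6.25,fy=6.25,interpolation=cv2.INTER_CUBIC)
cv2.imwrite('pics/27.png',np.hstack([a,b[:,:400]]))
E
```

```text
clock: 26.53
eef_pos: [545.7, 259.9, 143.0]
tool_rot: [-3.141, -0.0, 2.347]
force: [1.0, -0.1, 1.0]
width: 40.2
travel cm [-0.03  0.02 -0.2 ] twist -0.3 | pos [545.7 259.9 143. ] yaw 134.5 clk 26.5333
```

View pics/27.png

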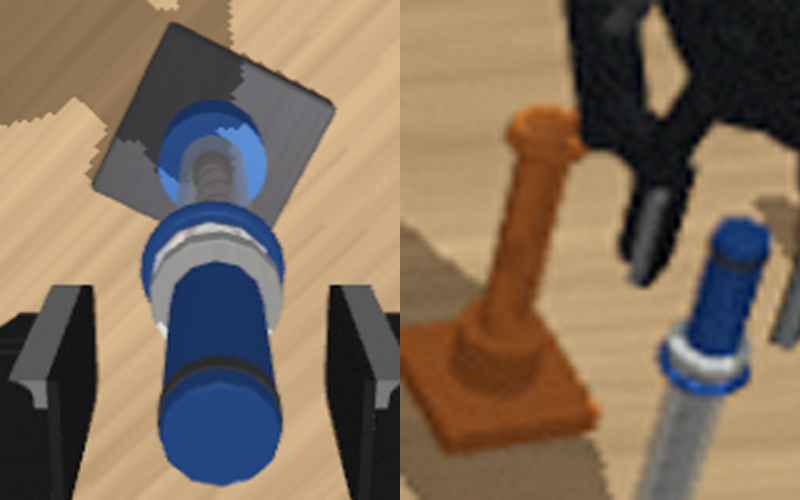

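```bash
python3 -m inch '{"travel":[[0,0,0],[0,0,-2],[0,0,-5],[0,0,-8],[0,0,-10],[-2,0,-10],[-4,0,-10],[-6,0,-10],[-6,0,-10],[-6,0,-10]],"twist":[0,0,0,0,0,0,0,0,0,0],"fingers":[4,4,4,4,4,4,4,4,4,4]}'; python3 - <<'E'
from h import *
go([546,259.8,145],134.8)
s=cam('scene');w=cam('wrist','w28')
a=cv2.resize(s['frame'][170:240,295:345,::-1],None,fx=8,fy=8,interpolation=cv2.INTER_CUBIC)
b=cv2.resize(s['frame'][180:250,422:472,::-1],None,fx=8,fy=8,interpolation=cv2.INTER_CUBIC)
cv2.imwrite('pics/28.png',np.hstack([a,b]))
b=(482.4,28.4)
print((proj(s,[[482.4,28.4,125],[482.4,28.4,130],[482.4,28.4,175]])-[295,170])*8)
print((proj(s,[[547,259.5,125],[547,259.5,130],[547,259.5,175]])-[422,180])*8)
print(proj(w,[[547,259.5,125],[547,259.5,130],[547,259.5,175]]))
E
```

```text
clock: 27.47
eef_pos: [588.4, 215.7, 243.3]
tool_rot: [-3.141, 0.0, 2.344]
force: [0.1, 1.6, -0.9]
width: 39.9
travel cm [6.12 0.04 9.83] twist -0.5 | pos [588.4 215.7 243.3] yaw 134.3 clk 27.4667
[[246.95569679 246.90853274]
 [247.95322239 231.83590319]
 [257.2416407   91.29776585]]
[[214.21189946 249.60725674]
 [218.75770994 234.42458232]
 [261.13113572  92.72769766]]
[[285.31618614 125.01713541]
 [285.33536213 125.20101569]
 [285.54844173 127.24454794]]
```

View pics/28.png

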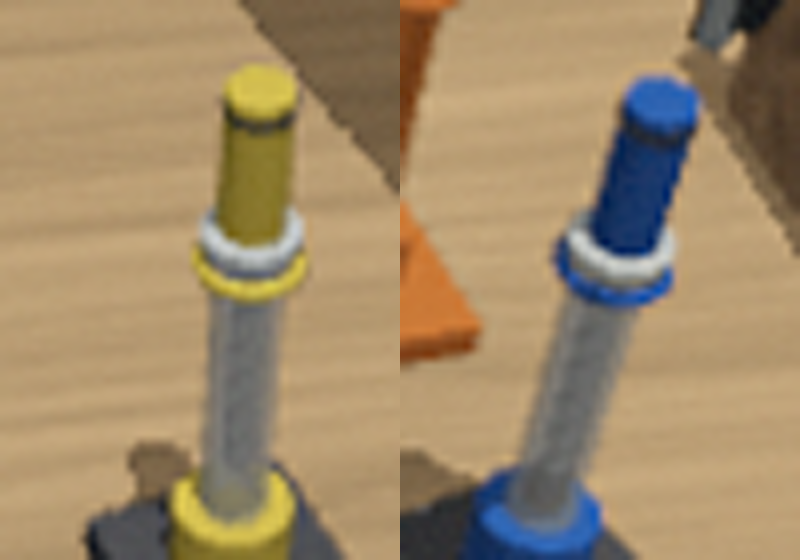

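View pics/w28.png

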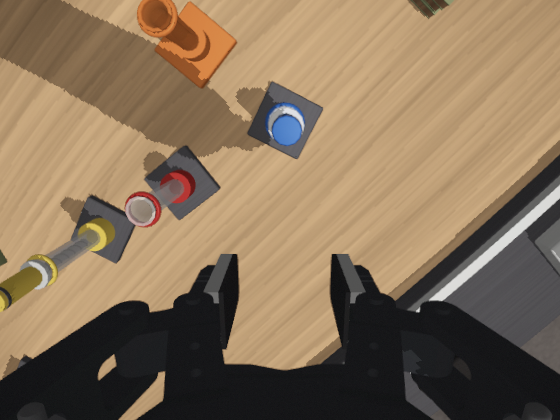

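```bash
python3 - <<'E'
from h import *
w=cam('wrist');t=cam('top')
a=cv2.resize(w['frame'][90:165,250:325,::-1],None,fx=5,fy=5,interpolation=cv2.INTER_CUBIC)
b=cv2.resize(t['frame'][150:225,130:205,::-1],None,fx=5,fy=5,interpolation=cv2.INTER_CUBIC)
cv2.imwrite('pics/29.png',np.hstack([a,b]))
print((proj(t,[[547,259.5,125],[547,259.5,175]])-[130,150])*5,(proj(w,[[547,259.5,125],[547,259.5,175]])-[250,90])*5)
E
```

```text
[[114.76261406 131.75629397]
 [ 92.82487802 104.89171137]] [[175.35061407 181.65211423]
 [176.2403653  194.12552001]]
```

View pics/29.png

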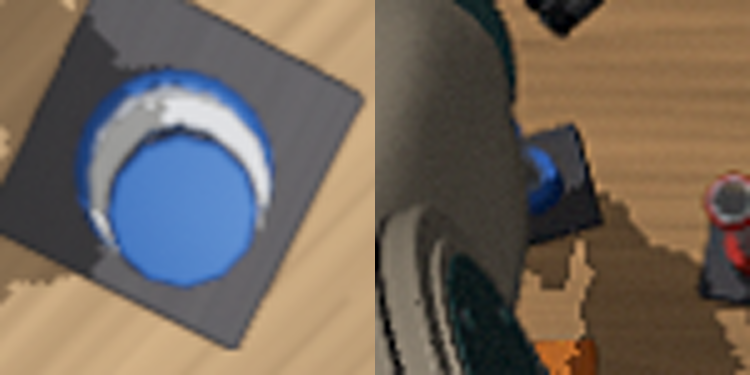

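```bash
python3 - <<'E'
from h import *
go([545.5,260.5,182])
E
```

```text
travel cm [5.91 0.   6.13] twist 0 | pos [587.  218.4 243.2] yaw 134.6 clk 27.6667
```

```bash
python3 -m inch '{"travel":[[2,0,0],[4,0,0],[6,0,0],[6.1,0,1],[6.1,0,2.5],[6.1,0,4],[6.1,0,5.5],[6.1,0,5.8],[6.1,0,5.8],[6.1,0,5.8]],"twist":[0,0,0,0,0,0,0,0,0,0],"fingers":[2,0,0,0,0,0,0,0,0,0]}'; python3 - <<'E'
from h import *
go([545.5,260.5,172])
E
```

```text
clock: 28.5
eef_pos: [545.3, 260.9, 185.7]
tool_rot: [3.141, 0.0, 2.347]
force: [0.6, 0.2, 0.6]
width: -0.0
travel cm [-0.04 -0.01  1.37] twist 0 | pos [545.3 260.9 185.7] yaw 134.5 clk 28.5
```

```bash
python3 -m inch '{"travel":[[0,0,0.4],[0,0,0.7],[0,0,0.9],[0,0,1.0],[0,0,1.1],[0,0,1.2],[0,0,1.3],[0,0,1.4],[0,0,1.4],[0,0,1.4]],"twist":[0,0,0,0,0,0,0,0,0,0],"fingers":[0,0,0,0,0,0,0,0,0,0]}'; python3 - <<'E'
from h import *
go([545.5,260.5,172])
s=cam('scene');w=cam('wrist')
a=cv2.resize(w['frame'][140:340,200:360,::-1],None,fx=2.5,fy=2.5,interpolation=cv2.INTER_CUBIC)
b=cv2.resize(s['frame'][155:235,400:480,::-1],None,fx=6.25,fy=6.25,interpolation=cv2.INTER_CUBIC)
cv2.imwrite('pics/30.png',np.hstack([a,b[:,:400]]))
E
```

```text
clock: 29.33
eef_pos: [545.7, 261.6, 174.7]
tool_rot: [3.138, -0.0, 2.347]
force: [-5.7, -1.2, 20.0]
width: 0.1
travel cm [-0.07 -0.1   0.27] twist 0 | pos [545.7 261.6 174.7] yaw 134.5 clk 29.3333
```

View pics/30.png

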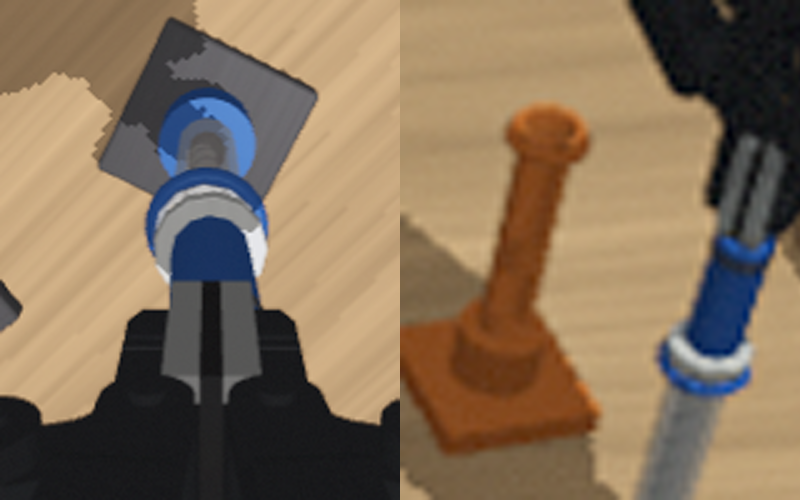

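```bash
python3 -m inch '{"travel":[[0,0,0],[0,0,-0.5],[0,0,-2],[0,0,-5],[0,0,-7],[-2,0,-7],[-4,0,-7],[-6,0,-7],[-6,0,-7],[-6,0,-7]],"twist":[0,0,0,0,0,0,0,0,0,0],"fingers":[0,0,0,0,0,0,0,0,0,0]}'; python3 - <<'E'
from h import *
s=cam('scene');w=cam('wrist')
a=cv2.resize(w['frame'][90:165,250:325,::-1],None,fx=6,fy=6,interpolation=cv2.INTER_CUBIC)
b=cv2.resize(s['frame'][180:236,422:466,::-1],None,fx=8,fy=8,interpolation=cv2.INTER_CUBIC)
cv2.imwrite('pics/31.png',np.hstack([a[:448],b[:448]]))
go([0,0,0])
print((proj(w,[[546,260,125],[546,260,130],[546,260,175]])-[250,90])*6)
E
```

```text
clock: 30.27
eef_pos: [587.8, 216.4, 241.3]
tool_rot: [-3.141, 0.001, 2.344]
force: [-0.4, 1.2, -0.7]
width: 0.3
travel cm [ 25.47 -57.15  24.16] twist 0 | pos [586.5 218.6 241.2] yaw 134.5 clk 30.3667
[[208.74076163 209.49729197]
 [208.79531385 210.60023298]
 [209.40260076 222.88021363]]
```

View pics/31.png

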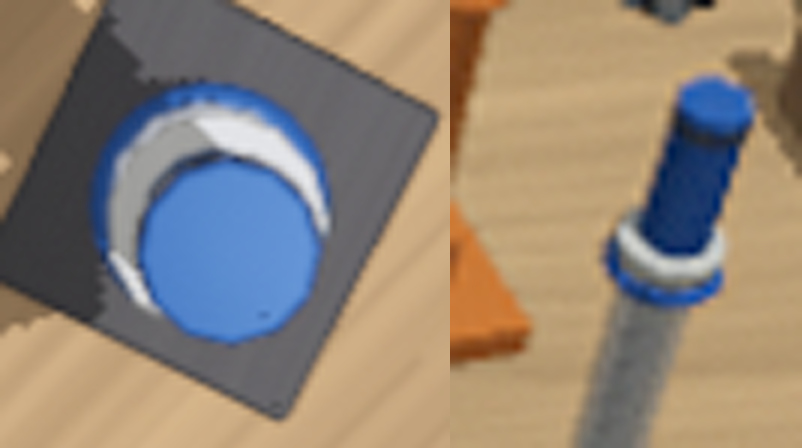

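```bash
python3 -m inch '{"travel":[[2,0,0],[4,0,0],[5.9,0,0],[5.9,0,0],[5.9,0,0],[5.9,0,0],[5.9,0,0],[5.9,0,0],[5.9,0,0],[5.9,0,0]],"twist":[7,14,21,28,35,42,49,56,61.5,61.5],"fingers":[5,5,5,5,5,5,5,5,5,5]}'; python3 - <<'E'
from h import *
go([546,260,145],73)
E
```

```text
clock: 31.2
eef_pos: [544.7, 261.4, 241.2]
tool_rot: [-3.141, 0.0, 1.273]
force: [1.1, -0.0, -0.4]
width: 50.6
travel cm [-0.1   0.17  9.62] twist -0.0 | pos [544.7 261.4 241.2] yaw 73.0 clk 31.2
```

```bash
python3 -m inch '{"travel":[[-0.1,0.2,0],[-0.1,0.2,2],[-0.1,0.2,4],[-0.1,0.2,6],[-0.1,0.2,8],[-0.1,0.2,9.3],[-0.1,0.2,9.8],[-0.1,0.2,9.8],[-0.1,0.2,9.8],[-0.1,0.2,9.8]],"twist":[0,0,0,0,0,0,0,0,0,0],"fingers":[5,5,5,5,5,5,5,4,3.5,3]}'; python3 - <<'E'
from h import *
go([546,260,145],73)
w=cam('wrist');cv2.imwrite('pics/32.png',cv2.resize(w['frame'][140:340,200:360,::-1],None,fx=2.5,fy=2.5,interpolation=cv2.INTER_CUBIC))
E
```

```text
clock: 32.03
eef_pos: [548.2, 258.7, 144.5]
tool_rot: [3.14, -0.001, 1.274]
force: [0.4, 0.1, 0.5]
width: 29.8
travel cm [ 0.06 -0.25 -0.05] twist -0.0 | pos [548.2 258.7 144.5] yaw 73.0 clk 32.0333
```

View pics/32.png

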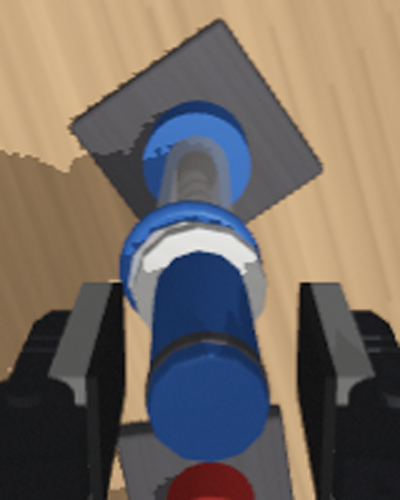

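```bash
python3 -m inch '{"travel":[[0,-0.2,0],[0,-0.25,0],[0,-0.25,0],[0,-0.25,0],[0,-0.25,0],[0,-0.25,0],[0,-0.25,0.2],[0,-0.25,0.4],[0,-0.25,0.5],[0,-0.25,0.5]],"twist":[0,0,0,0,0,0,0,0,0,0],"fingers":[3,3,2,1,1,1,1,1,1,1]}'; python3 - <<'E'
from h import *
go([546,260,145],73)
w=cam('wrist');s=cam('scene')
a=cv2.resize(w['frame'][140:340,200:360,::-1],None,fx=2.5,fy=2.5,interpolation=cv2.INTER_CUBIC)
b=cv2.resize(s['frame'][155:235,400:480,::-1],None,fx=6.25,fy=6.25,interpolation=cv2.INTER_CUBIC)
cv2.imwrite('pics/33.png',np.hstack([a,b[:,:400]]))
E
```

```text
clock: 32.92
eef_pos: [545.5, 259.3, 143.4]
tool_rot: [3.141, -0.003, 1.273]
force: [-10.0, -2.7, 35.3]
width: 16.4
travel cm [ 0.08  0.03 -0.16] twist -0.1 | pos [545.5 259.3 143.4] yaw 72.9 clk 32.9167
```

View pics/33.png

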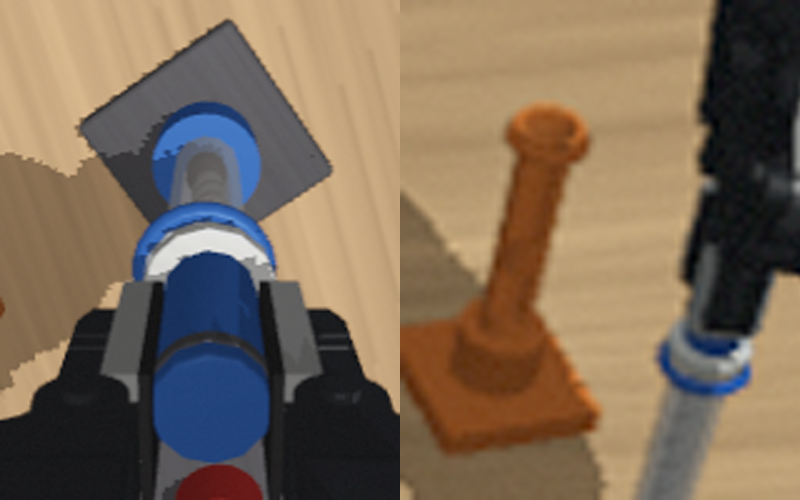

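```bash
python3 -m inch '{"travel":[[0,0,0],[0,0,-0.3],[0,0,-0.4],[0,0,-0.4],[0,0,-0.4],[0,0,-0.4],[0,0,-1],[0,0,-3],[0,0,-5],[0,0,-7]],"twist":[0,0,0,0,0,0,0,0,0,0],"fingers":[1,1,2,3,4,4,4,4,4,4]}'; python3 -m inch '{"travel":[[-2,0,-2],[-4,0,-4],[-6,0,-4],[-6,0,-4],[-6,0,-4],[-6,0,-4],[-6,0,-4],[-6,0,-4],[-6,0,-4],[-6,0,-4]],"twist":[0,0,0,0,0,0,0,0,0,0],"fingers":[4,4,4,4,4,4,4,4,4,4]}'; python3 - <<'E'
from h import *
s=cam('scene');w=cam('wrist')
x,y=proj(w,[[546,260,130]])[0].astype(int)
a=cv2.resize(w['frame'][y-37:y+38,x-37:x+38,::-1],None,fx=6,fy=6,interpolation=cv2.INTER_CUBIC)
b=cv2.resize(s['frame'][180:236,422:466,::-1],None,fx=8,fy=8,interpolation=cv2.INTER_CUBIC)
cv2.imwrite('pics/34.png',np.hstack([a[:448],b[:448]]))
go([0,0,0])
print((proj(w,[[546,260,125],[546,260,130],[546,260,175]])-[x-37,y-37])*6)
print((proj(s,[[547,259.5,125],[547,259.5,130],[547,259.5,175]])-[422,180])*8+[450,0])
E
```

```text
clock: 33.85
eef_pos: [544.8, 258.9, 208.9]
tool_rot: [-3.141, 0.001, 1.273]
force: [0.2, 0.3, 0.5]
width: 40.0
clock: 34.68
eef_pos: [527.4, 202.2, 248.0]
tool_rot: [-3.141, 0.0, 1.274]
force: [0.2, 0.7, -0.0]
width: 39.9
travel cm [-34.75 -44.51  24.84] twist 0 | pos [527.4 202.  248.2] yaw 73.0 clk 34.7833
[[226.59470309 224.10426814]
 [226.60067496 224.9136213 ]
 [226.6667786  233.87297409]]
[[664.21189946 249.60725674]
 [668.75770994 234.42458232]
 [711.13113572  92.72769766]]
```

View pics/34.png

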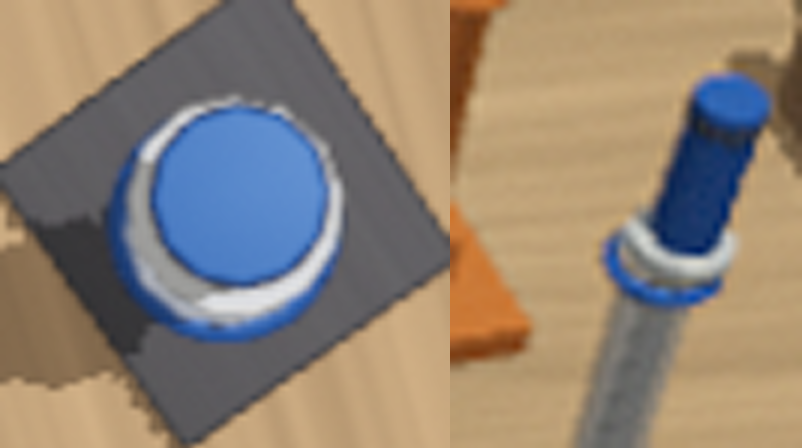

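The bit is seated only within bore slack: it leans about 0.06 rad, and the bore limits this to about 0.075. To seat it flat I'll straddle the sleeve loosely and press the flat fingertips onto the collar on both sides.

```bash
python3 - <<'E'
from h import *
go([546,260,140],73)
E
python3 -m inch '{"travel":[[2,0,0],[4,0,0],[6,-0.1,0],[6,-0.1,2],[6,-0.1,4],[6,-0.1,6],[6,-0.1,8],[6,-0.1,10],[6,-0.1,10.7],[6,-0.1,10.7]],"twist":[0,0,0,0,0,0,0,0,0,0],"fingers":[4,4,4,4,4,4,4,4,4,4]}'; python3 - <<'E'
from h import *
go([546,260,140],73)
w=cam('wrist');cv2.imwrite('pics/35.png',cv2.resize(w['frame'][140:340,200:360,::-1],None,fx=2.5,fy=2.5,interpolation=cv2.INTER_CUBIC))
E
```

```text
travel cm [ 6.1   0.08 10.82] twist -0.0 | pos [527.4 202.  248.2] yaw 73.0 clk 34.7833
clock: 35.62
eef_pos: [542.8, 259.0, 139.6]
tool_rot: [-3.139, 0.003, 1.273]
force: [0.8, 1.2, -0.3]
width: 39.9
travel cm [ 0.19  0.28 -0.04] twist -0.0 | pos [542.8 259.  139.6] yaw 73.0 clk 35.6167
```

View pics/35.png

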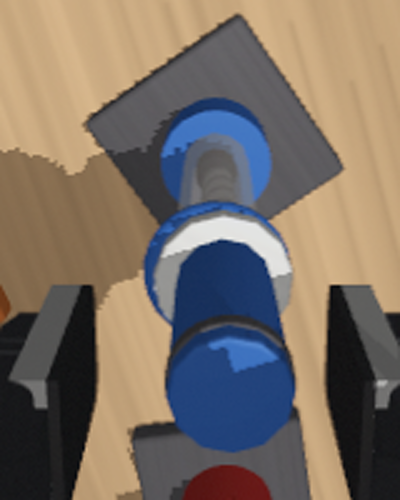

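```bash
python3 -m inch '{"travel":[[0.1,0.2,0],[0.1,0.2,0],[0.1,0.2,0],[0.1,0.2,0],[0.1,0.2,0.2],[0.1,0.2,0.4],[0.1,0.2,0.6],[0.1,0.2,0.7],[0.1,0.2,0.8],[0.1,0.2,0.8]],"twist":[0,0,0,0,0,0,0,0,0,0],"fingers":[3,2.2,2.2,2.2,2.2,2.2,2.2,2.2,2.2,2.2]}'; python3 - <<'E'
from h import *
go([546,260,131],73)
w=cam('wrist');s=cam('scene')
a=cv2.resize(w['frame'][140:340,200:360,::-1],None,fx=2.5,fy=2.5,interpolation=cv2.INTER_CUBIC)
b=cv2.resize(s['frame'][155:235,400:480,::-1],None,fx=6.25,fy=6.25,interpolation=cv2.INTER_CUBIC)
cv2.imwrite('pics/36.png',np.hstack([a,b[:,:400]]))
E
```

```text
clock: 36.5
eef_pos: [546.1, 259.7, 133.1]
tool_rot: [-3.141, 0.0, 1.273]
force: [-0.3, 0.5, -0.3]
width: 21.9
travel cm [ 0.02 -0.02  0.21] twist -0.0 | pos [546.1 259.7 133.1] yaw 73.0 clk 36.5
```

View pics/36.png

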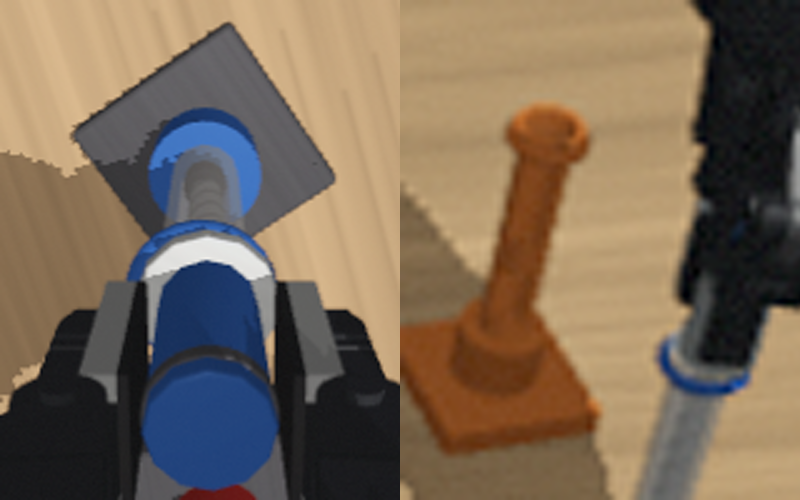

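```bash
python3 -m inch '{"travel":[[0,0,0.1],[0,0,0.2],[0,0,0.3],[0,0,0.4],[0,0,0.45],[0,0,0.5],[0,0,0.55],[0,0,0.6],[0,0,0.6],[0,0,0.6]],"twist":[0,0,0,0,0,0,0,0,0,0],"fingers":[2.2,2.2,2.2,2.2,2.2,2.2,2.2,2.2,2.2,2.2]}'; python3 - <<'E'
from h import *
go([546,260,131],73)
E
```

```text
clock: 37.43
eef_pos: [546.4, 259.8, 129.4]
tool_rot: [-3.142, -0.001, 1.273]
force: [-4.4, -1.2, 14.4]
width: 21.8
travel cm [ 0.01 -0.04 -0.16] twist -0.0 | pos [546.4 259.8 129.4] yaw 73.0 clk 37.4333
```

```bash
python3 -m inch '{"travel":[[0,0,0.1],[0,0,0.2],[0,0,0.25],[0,0,0.25],[0,0,0.25],[0,0,0],[0,0,-0.3],[0,0,-0.6],[0,0,-0.8],[0,0,-0.8]],"twist":[0,0,0,0,0,0,0,0,0,0],"fingers":[2.2,2.2,2.2,2.2,2.2,2.2,2.2,2.2,2.6,3.5]}'; python3 -m inch '{"travel":[[0,0,0],[0,0,-2],[0,0,-5],[0,0,-8],[0,0,-10],[-2,0,-10],[-4,0,-10],[-6,0,-10],[-6,0,-10],[-6,0,-10]],"twist":[0,0,0,0,0,0,0,0,0,0],"fingers":[4,4,4,4,4,4,4,4,4,4]}'; python3 - <<'E'
from h import *
s=cam('scene');w=cam('wrist')
x,y=proj(w,[[546,260,130]])[0].astype(int)
a=cv2.resize(w['frame'][y-37:y+38,x-37:x+38,::-1],None,fx=6,fy=6,interpolation=cv2.INTER_CUBIC)
b=cv2.resize(s['frame'][180:236,422:466,::-1],None,fx=8,fy=8,interpolation=cv2.INTER_CUBIC)
cv2.imwrite('pics/37.png',np.hstack([a[:448],b[:448]]))
print((proj(w,[[546,260,125],[546,260,130],[546,260,175]])-[x-37,y-37])*6)
E
```

```text
clock: 38.27
eef_pos: [546.5, 259.9, 135.5]
tool_rot: [3.141, -0.0, 1.273]
force: [0.1, -0.2, -0.1]
width: 34.5
clock: 39.1
eef_pos: [528.6, 201.3, 235.4]
tool_rot: [-3.141, 0.0, 1.271]
force: [0.3, 1.0, 0.3]
width: 39.9
[[222.38649007 223.44373351]
 [222.19025881 224.48639288]
 [219.99331809 236.16128632]]
```

View pics/37.png

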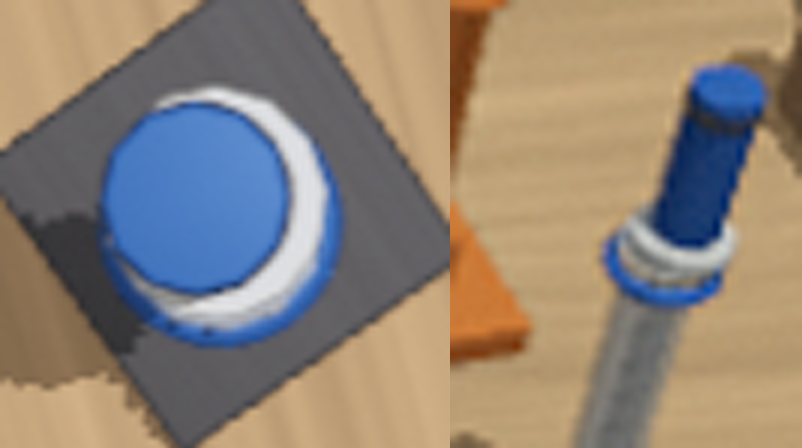

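```bash
python3 - <<'E'
from h import *
s=cam('scene');w=cam('wrist')
x,y=proj(w,[[546,260,130]])[0].astype(int)
S=lambda u,v,k,x0,y0:((u+.5)/k-.5+x0,(v+.5)/k-.5+y0)
# sleeve top blob fit in wrist (bright blue)
hsv=cv2.cvtColor(w['frame'],cv2.COLOR_RGB2HSV)
print('eef',ctrl.read_state()['eef_pos'])
for nm,ps,pw in [('top',S(279,92,8,422,180),S(195,198,6,x-37,y-37)),('ring',S(214,252,8,422,180),S(222,228,6,x-37,y-37))]:
    print(nm,tri(s,ps,w,pw))
ts=S(279,92,8,422,180)
print('yellow tri ref: top z was 176.3 vs 175; rim tri 122.8 vs 125')
a=cv2.resize(s['frame'][180:236,422:466,::-1],None,fx=10,fy=10,interpolation=cv2.INTER_CUBIC);cv2.imwrite('pics/38.png',a)
E
```

```text
eef [528.77356522 203.63024793 235.08467765]
top (array([544.3235406 , 264.64295148, 173.40822653]), np.float64(0.21704413578847534))
ring (array([545.17421572, 259.90871461, 123.54562057]), np.float64(0.5593402981644379))
yellow tri ref: top z was 176.3 vs 175; rim tri 122.8 vs 125
```

View pics/38.png

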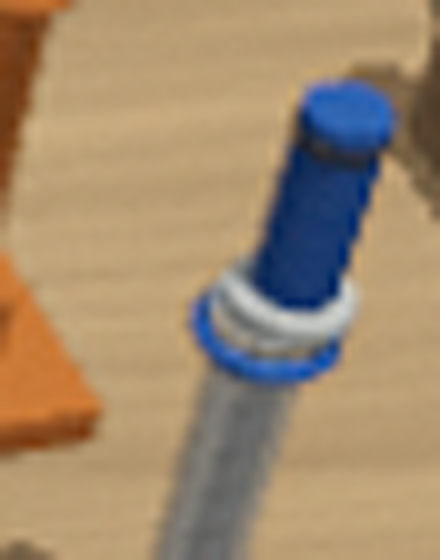

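```bash
python3 - <<'E'
from h import *
s=cam('scene')
print(blobs(mask(s,22,35,s=150,v=90,roi=(300,170,345,250)),20))
s0=cv2.imread('pics/scene0.png')[:,:,::-1];print(blobs(mask({'frame':np.ascontiguousarray(s0)},22,35,s=150,v=90,roi=(300,170,345,250)),20))
print(blobs(mask(s,105,130,roi=(420,170,480,230)),20))
s2=cam('scene');print(blobs(mask(s2,105,130,roi=(420,170,480,230)),20))
st=ctrl.read_state();print(st['eef_pos'],st['force'],st['clock'])
ctrl.finish_job()
E
```

```text
[([327.0, 181.5], [323, 179, 9, 6, 42]), ([326.1, 192.5], [322, 186, 9, 14, 107]), ([324.9, 204.4], [319, 201, 14, 6, 25]), ([323.2, 237.5], [316, 229, 15, 16, 146])]
[([327.1, 181.5], [323, 179, 9, 6, 43]), ([326.1, 192.6], [322, 186, 9, 14, 107]), ([324.9, 204.4], [319, 201, 14, 6, 25]), ([323.3, 237.5], [316, 229, 15, 16, 145])]
[([453.9, 199.3], [447, 188, 14, 23, 177]), ([447.7, 215.3], [442, 210, 14, 8, 30])]
[([453.9, 199.4], [447, 188, 14, 23, 176]), ([447.7, 215.3], [442, 210, 14, 8, 30])]
[528.71124524 203.33645303 235.06473651] [ 0.42793643  0.24148976 -0.51215927] 39.4
the job is handed in; nothing more can be done
```

The blue bit is stowed point down in the blue-ringed tube and released, and I handed the job in at about 39 s. It is not perfectly square on the rim, though it should be within the limits. I drew it out along the leaning axis and tipped it upright in the tube's mouth. I then pushed it down against the stopper and pressed the collar down.

**What passed in the last checks:**
- **Height:** the sleeve top is 49.9 mm above the ring, against an expected 50 mm, so the collar is down to within about 1 to 1.5 mm.
- **At rest:** two successive pictures show the blue bit in the same place.
- **Yellow bit:** it has not moved, with its pixels within 0.1 px of the start.
- **Robot:** it stands clear of everything with its fingers open, and the force reading is about zero.

**What did not come out clean:**
- **Lean and offset:** the bit still leans about 0.05 to 0.07 rad (limit 0.1), and its collar is about 2 mm off-centre (limit 4 mm). A small gap shows on one side of the collar. Several more presses (15 to 35 N) only changed the direction of the lean. By my reckoning the bore cannot allow more than about 0.076 rad and 3.3 mm, both within the limits.
- **Finger length:** the fingertips appeared to stand about level with the TCP, not 25 mm ahead of it as stated. My first grip was therefore nearer the sleeve's end than I planned.

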